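# Set the warming tray: clear the paddle, line up the pots, raise the splash flap

### The arm

A 6-joint arm with a two-finger parallel gripper is mounted at the origin on the work surface. World frame = base frame: x ahead of the robot, y to its left, z up, the work surface at z = 0. Lengths are in m, angles in rad, forces in N, time in s.
With the tool pointing down it reaches from about 0.35 to 0.925 m from the base axis. Payload 6.4 kg.
Tool frame: the origin (TCP) lies midway between the tips of the shut fingers; the grasp point (between the pads) lies behind it (ctrl.hold_point_z is the z of the grasp point in the tool frame, in m); z points along the fingers, y is the line along which they close (so a half turn about z gives the same grasp; the last joint's range is limited). The gripper opens to 85 mm and grips with 20 to 120 N. Pads are 22 mm wide; open, the fingers measure 114 mm over their backs; the gripper's body (76 mm by 85 mm) begins 54 mm behind the grasp point. The pads swing forward as they close: fully open they stand 13 mm farther back than shut.
Start: joints at [-1.487, 0.245, 1.558, -0, 1.339, -0.174], TCP at [0.166, -0.629, 0.231] pointing down, gripper open.
Joint ranges: [-3.13, 3.13], [-1.02, 2.26], [0.13, 2.54], [-0.95, 4.09], [0.21, 2.88], [-2.74, 2.74]. Speed limits (rad/s): [2.57, 2.57, 3.14, 3.14, 3.14, 3.14].

### API

Orientations are given as a unit quaternion [w, x, y, z].
In Python, from plant import ctrl gives the robot as it stands.
- The arm moves only by the tool apply_moves, never from a script. Its argument "plan" is a list that holds one entry, the list of rows, each a list of 7 numbers: the shift along the tool's x, y, z in units of 0.5 m (1.0 is 0.5 m), then the turn, a rotation vector about the tool's x, y, z in units of pi rad (1.0 is pi rad), then the closure, from -1 (fully open) to 1 (shut). In form: [[[dx, dy, dz, rx, ry, rz, hand], ...]]. A call has 1 to 10 rows; each row is the pose to reach, as a shift and turn from the pose commanded when the call began, along the tool's axes at that moment, turning the shorter way round; what a row does not reach only later rows make up. A row lasts 1/10 s, in which the tool goes at most 50 mm and 8.59 degrees, less where a joint would pass 70% of its speed; a pose out of reach is approached as far as the arm can. A call with a number of a shift or a turn outside -1 to 1 is refused whole. A call with a gripper value outside its range is refused whole. The fingers move at their own pace and stop on an object; "squeeze" is the grip in N (left out, the last holds). Time passes only in rows, so rows that repeat a pose let the fingers close. It gives the time, the measured TCP pose, the force, the opening and the grip force at its end, in the units of the state.
- ctrl.observe(): the state, without advancing time (a new reading comes with each control period).
- ctrl.get_image(name): name is "scene" or "top" or "wrist"; returns the picture (480x640x3 uint8, blue, green, red); there is no depth.
- ctrl.camera_model(name): a dict with "fx", "fy", "cx", "cy" (pixels), "xyz" and "rotation" of the camera in the world; the wrist camera has in their place "mount" (4x4, takes a point from camera to tool coordinates, whose origin is the TCP and whose axes are the flange's). Camera axes: x right, y down, z forward; pixel columns grow to the right and rows downward; lengths in m; the calibration is good to about 2 mm. A picture is of the moment at which its call begins: read the wrist's pose just before it. camera_model takes no time and is no camera call.
- ctrl.job_done(): hands the job in; it is judged then, once.
The state is a dict: "time": time; "joint_pos": joint angles; "joint_velocities": joint speeds; "tau": joint torques, N m; "eef_pos": TCP position; "tcp_rot": TCP orientation; "ft_force": force on the tool from outside, world axes, zero at the start; "torque": the same for the moment, N m; "grip_width": opening from 0.0 (shut) to 1.0 (fully open); "grip_force": force on a finger pad.
Only numpy, scipy, OpenCV 4.12 (cv2) and the standard library are available. Lean on these libraries where they do the work, as an engineer would, in place of code of your own. Each camera call takes 0.05 s, during which the arm holds its last target. There are 200 camera calls.

### The job

Get the warming tray ready: first move the olive-wood paddle from the tray onto its terracotta spoon rest, lying along it; then stand all the blue relish pots on the tray in one tight row, flush against the back rail and against one another, starting hard against the end stop that is farther from the tagine; and last swing the splash flap fully upright. The pots' glaze chips easily: grip them with no more than 30 N and push them only gently; leave the tagine, steamers, ladle and salt jar where they stand.

Things in the scene. Friction and masses are not known exactly. Their poses are not given: they have to be found in the camera images.
- tray: warming tray fixed to the ledge: steel plate 106 (x) by 284 mm (y), top 10 mm above the ledge, front edge (open) at x = -45 mm. Origin: mid-length, at ledge height; x points to the back rail, y along it, z up. A pot flush with the rail has its centre at x = 21 mm; hard against an end stop at |y| = 106 mm, then 58, 10 mm and 38 mm past the middle
- rail (a point): middle of the top of the brass back rail's front face: tray x = 45 mm, y = 0, z = 36 mm; axes as the tray's. The rail is 8 mm thick. Brass end stops of the same height stand at both ends of the tray: inner faces at tray y = +130 and -130 mm, from x = -40 to +45 mm. Rail and stops are rigid
- flap (a joint): angle of the steel splash flap behind the back rail: 0 = folded down level, pointing away from the robot (tray +x); 1.571 = upright, at its stop. It stays where it is left (friction 0.16 N m; about 4 N at the grip bar lifts it) and starts between 0 and 0.25. It is 256 mm wide, 4 mm thick, 75 mm high, 28 mm below its notch
- flap_grip (a point): centre of the flap's grip bar: black cylinder 16 mm across, 26 mm long, axis along the tray's y, 68 mm from the hinge, in a notch 124 mm wide and 47 mm deep in the flap's free edge, on a stem 10 mm wide. Pinched across its flat ends (fingers closing along the tray's y) it turns between the fingers, so the hand need not turn as the flap swings
- flap_hinge (a point): point on the flap's hinge axis in mid-length: tray x = +72 mm, y = 0, z = 30 mm; axes as the tray's. The hinge axis runs along the tray's y, between two brackets 36 mm tall at tray y = +136 and -136 mm
- rest: terracotta spoon rest fixed to the ledge: flat slab 56 mm (x) by 150 mm (y), 8 mm thick, white-glazed on top, between robot and tray. Origin: centre of its underside; y along its length
- paddle: olive-wood stirring paddle, flat, 12 mm thick, about 50 g: handle 16 mm wide from x = -72 to +36 mm, blade 36 mm wide from x = +33 to +101 mm. Origin: on its underside at mid-handle, near the balance point, a good place to grip across; x along it towards the blade, z up. It starts lying flat on the tray, roughly along it
- pot0: lidded relish pot, one rigid piece, 0.12 to 0.24 kg: square blue body 48 x 48 mm with a white lid slab, 36 mm tall together, and on it a blue square knob 20 x 20 mm (36 to 64 mm above the underside), sides parallel to the body's. All pots are alike and may face any of the four ways. Origin: centre of the underside; z up. 3 or 4 pots are present; absent ones read None
- pot1: lidded relish pot, one rigid piece, 0.12 to 0.24 kg: square blue body 48 x 48 mm with a white lid slab, 36 mm tall together, and on it a blue square knob 20 x 20 mm (36 to 64 mm above the underside), sides parallel to the body's. All pots are alike and may face any of the four ways. Origin: centre of the underside; z up. 3 or 4 pots are present; absent ones read None
- pot2: lidded relish pot, one rigid piece, 0.12 to 0.24 kg: square blue body 48 x 48 mm with a white lid slab, 36 mm tall together, and on it a blue square knob 20 x 20 mm (36 to 64 mm above the underside), sides parallel to the body's. All pots are alike and may face any of the four ways. Origin: centre of the underside; z up. 3 or 4 pots are present; absent ones read None
- pot3: lidded relish pot, one rigid piece, 0.12 to 0.24 kg: square blue body 48 x 48 mm with a white lid slab, 36 mm tall together, and on it a blue square knob 20 x 20 mm (36 to 64 mm above the underside), sides parallel to the body's. All pots are alike and may face any of the four ways. Origin: centre of the underside; z up. 3 or 4 pots are present; absent ones read None
- tagine: blue-glazed tagine with clipped-on conical lid, 170 mm across, 168 mm tall, 1.8 kg; stands left or right of the tray. Origin: centre of the underside. Not to be moved
- steamer_low: lower of two stacked round aluminium steamer tiers, 164 mm across (196 mm over the handles), 58 mm tall; stands at the other end of the tray from the tagine. Origin: centre of the underside. Not to be moved
- steamer_top: upper steamer tier, same size, standing on the lower one. Origin: centre of the underside. Not to be moved
- ladle: stainless ladle, 264 mm long, 30 mm tall at the bowl, lying beyond the tray. Origin: on the underside, 60 mm from the bowl's centre towards the handle; x towards the bowl. Not to be moved
- salt_jar: white salt jar, 64 mm across, 100 mm tall, beyond the tray. Origin: centre of the underside. Not to be moved
Not all that is in view belongs to the job. Leave any pink look-alike of the pot3 alone. What is shaped like the pot2 but red is not meant.

How it is judged:
On the way, in this order (a step that is already met when the one before it is completed fails the run):
1. the paddle lies on the spoon rest (x of paddle in the frame of rest between -0.022 and 0.022 m and y of paddle in the frame of rest between -0.035 and 0.035 m and z of paddle in the frame of rest between 0.005 and 0.012 m and angle between the x axis of paddle and the y axis of rest, either way round below 0.3 rad and linear speed of paddle below 0.03 m/s), for 0.2 s.
2. all pots stand in one tight row against the back rail, from the end stop farther from the tagine (x of pot0 in the frame of tray between 0.018 and 0.024 m and z of pot0 in the frame of tray between 0.007 and 0.014 m and angle between each of pot0, pot1, pot2, pot3's own z axis and vertical below 0.05 rad and (angle between the x axis of pot0 and the x axis of tray, either way round below 0.06 rad or angle between the x axis of pot0 and the y axis of tray, either way round below 0.06 rad) and (horizontal distance between pot0 and pot1 below 0.0505 m or horizontal distance between pot0 and pot2 below 0.0505 m or horizontal distance between pot0 and pot3 below 0.0505 m) and x of pot1 in the frame of tray between 0.018 and 0.024 m and z of pot1 in the frame of tray between 0.007 and 0.014 m and (angle between the x axis of pot1 and the x axis of tray, either way round below 0.06 rad or angle between the x axis of pot1 and the y axis of tray, either way round below 0.06 rad) and (horizontal distance between pot1 and pot0 below 0.0505 m or horizontal distance between pot1 and pot2 below 0.0505 m or horizontal distance between pot1 and pot3 below 0.0505 m) and x of pot2 in the frame of tray between 0.018 and 0.024 m and z of pot2 in the frame of tray between 0.007 and 0.014 m and (angle between the x axis of pot2 and the x axis of tray, either way round below 0.06 rad or angle between the x axis of pot2 and the y axis of tray, either way round below 0.06 rad) and (horizontal distance between pot2 and pot0 below 0.0505 m or horizontal distance between pot2 and pot1 below 0.0505 m or horizontal distance between pot2 and pot3 below 0.0505 m) and x of pot3 in the frame of tray between 0.018 and 0.024 m and z of pot3 in the frame of tray between 0.007 and 0.014 m and (angle between the x axis of pot3 and the x axis of tray, either way round below 0.06 rad or angle between the x axis of pot3 and the y axis of tray, either way round below 0.06 rad) and (horizontal distance between pot3 and pot0 below 0.0505 m or horizontal distance between pot3 and pot1 below 0.0505 m or horizontal distance between pot3 and pot2 below 0.0505 m) and ((y of tagine in the frame of tray below 0 m and y of any of pot0, pot1, pot2, pot3 in the frame of tray above 0.103 m and y of each of pot0, pot1, pot2, pot3 in the frame of tray above -0.044 m) or (y of tagine in the frame of tray above 0 m and y of any of pot0, pot1, pot2, pot3 in the frame of tray below -0.103 m and y of each of pot0, pot1, pot2, pot3 in the frame of tray below 0.044 m))), for 0.2 s.
3. the splash flap is upright (value of joint flap above 1.45 rad), for 0.2 s.
At the end, for the whole second after the job is handed in: Paddle flat on the rest (22 mm across, 35 along, 0.3 rad); every pot upright on the tray, within 3 mm of the rail and 0.06 rad, one within 3 mm of the stop farther from the tagine, each within 2.5 mm of a neighbour, none beyond the fourth place; flap above 1.45 rad; all released (all of step 2 and x of paddle in the frame of rest between -0.022 and 0.022 m and y of paddle in the frame of rest between -0.035 and 0.035 m and z of paddle in the frame of rest between 0.005 and 0.012 m and angle between the x axis of paddle and the y axis of rest, either way round below 0.3 rad and value of joint flap above 1.45 rad); the robot touches nothing.
It fails at once if a pot pressed or squeezed by the fingers too hard (contact forces of both fingers added above 90 N: a 30 N grip counts 60 N, and the push comes on top) (contact force between the fingers and pot0 above 90 N or contact force between the fingers and pot1 above 90 N or contact force between the fingers and pot2 above 90 N or contact force between the fingers and pot3 above 90 N).
It fails at once if the tagine, a steamer tier, the ladle or the salt jar moved more than 30 mm (distance of any of tagine, steamer_low, steamer_top, ladle, salt_jar from where it was at the start of the episode above 0.03 m).
Of pot0, pot1, pot2, pot3 only 3 to 4 are there at a start; the rules pass over those that are not, and their reading is None.
At some moment in a run one of pot0, pot1, pot2, pot3, paddle may be knocked a few centimetres aside while the robot is not near it.
Once in a run the grip may slacken for a moment while it holds something.
It also fails if it takes over 210 s, if anything falls off the work surface, if the arm or the gripper's body presses on something with over 40 N, if the wrist force passes 120 N, or if a joint passes its speed limit or range.

## Working session

There is one attempt and no reset: what is moved stays moved. The work goes in short steps, Python scripts to look and compute and a tool call to move; the robot and the scene stay as the last step left them, time stands still between calls to the robot, and variables do not carry over. Pictures are saved under pics/ and viewed, at most 16 in all, crops included, and the job is handed in when it is done.

Besides the shell and the picture viewer there is one more tool, called after "Call:" as a command line: name --argument value ..., lists and objects as JSON in quotes. apply_moves: Moves the arm, as the interface text tells. Its arguments: {"type":"object","properties":{"plan":{"type":"array","items":{"type":"array","items":{"type":"array","items":{"type":"number"}}}},"squeeze":{"type":"number"}},"required":["plan"]}

```bash
ls; mkdir -p pics; python3 - <<'E'
from plant import ctrl
import cv2
print(ctrl.observe(), ctrl.hold_point_z)
for n in ("top","scene"):
    cv2.imwrite(f"pics/{n}0.png",ctrl.get_image(n)); print(n,ctrl.camera_model(n))
print(ctrl.camera_model("wrist"))
E
```

```text
pics
{'time': 0.0, 'joint_pos': array([-1.48708256e+00,  2.45802820e-01,  1.55905248e+00, -2.26549481e-05,
        1.33869441e+00, -1.74142391e-01]), 'joint_velocities': array([ 0.00063503,  0.00102628, -0.00171933, -0.00149441, -0.00103493,
       -0.00083922]), 'tau': array([ 7.00472920e-04, -4.29506421e+01, -3.26130903e+01, -1.02596684e-04,
        5.30801219e-03,  1.37993860e-05]), 'eef_pos': array([ 0.1656802 , -0.627937  ,  0.23016685]), 'tcp_rot': array([-9.78025822e-04,  9.91699470e-01,  1.28573728e-01,  3.32184723e-05]), 'ft_force': array([ 0.04850989, -0.60109551, -0.45256021]), 'torque': array([-0.00707127, -0.02847281,  0.03736599]), 'grip_force': 0.0, 'grip_width': 0.9955656335827722} -0.0187
top {'fx': 480.5638161974021, 'fy': 480.5638161974021, 'cx': 312.59094148619874, 'cy': 246.4737534344196, 'xyz': array([0.51701276, 0.00795505, 1.07660052]), 'rotation': array([ 0.02237424, -0.69796044,  0.71550115, -0.0202169 ])}
scene {'fx': 557.5334396705472, 'fy': 557.5334396705472, 'cx': 321.3492903994345, 'cy': 231.41486355785182, 'xyz': array([ 1.41405401, -0.06796625,  1.21479761]), 'rotation': array([-0.22702599,  0.69119418,  0.65217432, -0.21302221])}
{'fx': 346.02684994382963, 'fy': 346.02684994382963, 'cx': 318.9288273749104, 'cy': 236.74928730808602, 'mount': array([[-9.37679562e-04, -9.61683486e-01, -2.74160524e-01,
         6.95874379e-02],
       [ 9.99999540e-01, -8.46146057e-04, -4.52123589e-04,
        -5.71793901e-04],
       [ 2.02819943e-04, -2.74160822e-01,  9.61683837e-01,
        -1.41884551e-01],
       [ 0.00000000e+00,  0.00000000e+00,  0.00000000e+00,
         1.00000000e+00]])}
```

View pics/top0.png

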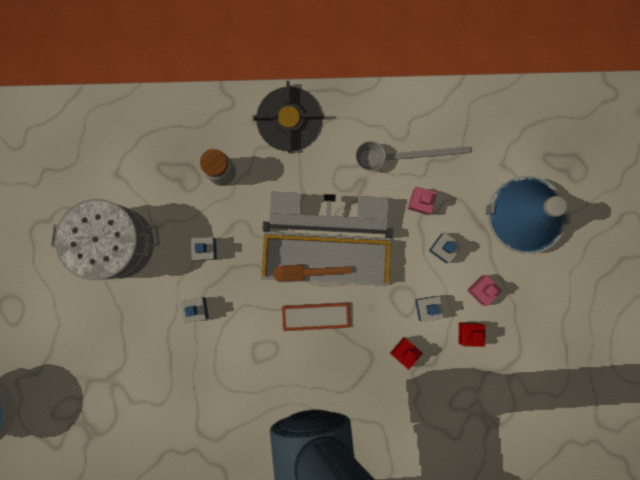

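View pics/scene0.png

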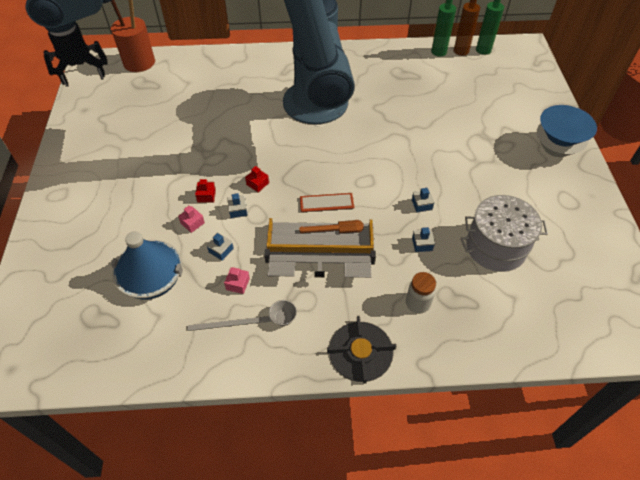

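The top view shows four blue pots, at (203,247), (195,310), (445,247) and (431,307). The look-alikes are red ones at (405,352) and (472,334) and pink ones at (422,200) and (485,290). Other blue things are the tagine at (527,213) and the bowl at the left edge. The paddle is at (315,271), the rest at (317,316), the grip bar at (329,198), and the tagine lies at −y, so the row starts at the tray's +y stop.

```bash
cat > h.py <<'E'
import numpy as np, cv2
from plant import ctrl
from scipy.spatial.transform import Rotation as R
def rot(q): return R.from_quat([q[1],q[2],q[3],q[0]]).as_matrix()
def grab(name):
    o=ctrl.observe(); m=ctrl.camera_model(name); im=ctrl.get_image(name)
    if name=="wrist":
        T=np.eye(4);T[:3,:3]=rot(o['tcp_rot']);T[:3,3]=o['eef_pos'];T=T@m['mount'];Rc,c=T[:3,:3],T[:3,3]
    else: Rc,c=rot(m['rotation']),np.array(m['xyz'])
    return im,(m,Rc,c)
def ray(cam,uv,z):
    m,Rc,c=cam; uv=np.atleast_2d(np.array(uv,float))
    d=np.c_[(uv[:,0]-m['cx'])/m['fx'],(uv[:,1]-m['cy'])/m['fy'],np.ones(len(uv))]@Rc.T
    return (c+d*((z-c[2])/d[:,2])[:,None])
def proj(cam,p):
    m,Rc,c=cam; q=(np.atleast_2d(p)-c)@Rc
    return np.c_[q[:,0]/q[:,2]*m['fx']+m['cx'],q[:,1]/q[:,2]*m['fy']+m['cy']]
def blobs(im,lo,hi,amin):
    h=cv2.cvtColor(im,cv2.COLOR_BGR2HSV); mk=cv2.inRange(h,np.array(lo),np.array(hi))
    cs,_=cv2.findContours(mk,cv2.RETR_EXTERNAL,cv2.CHAIN_APPROX_NONE)
    return [c for c in cs if cv2.contourArea(c)>=amin]
def rect(cam,c,z):
    "world (cx,cy),(w,h),angle of min-area rect of a contour cast onto plane z"
    p=ray(cam,c.reshape(-1,2),z)[:,:2]; return cv2.minAreaRect((p*1000).astype(np.float32))
E
python3 - <<'E'
from h import *
im,cam=grab("top"); cv2.imwrite("pics/top1.png",im)
for n,lo,hi,a,z in (("blue",(100,110,30),(125,255,255),15,.064),("rust",(3,90,60),(14,255,255),60,.01),("brass",(15,120,60),(30,255,255),40,.036)):
    for c in blobs(im,lo,hi,a):
        r=cv2.minAreaRect(c); print(n,np.round(r[0]),np.round(r[1]),"mm",[np.round(v) for v in rect(cam,c,z)])
c=im[180:340,170:490]; cv2.imwrite("pics/crop.png",cv2.resize(c,None,fx=2.5,fy=2.5,interpolation=cv2.INTER_CUBIC))
E
```

```text
blue [190. 310.] [7. 9.] mm [array([450., 269.]), array([19., 15.]), np.float64(89.0)]
blue [432. 309.] [9. 8.] mm [array([ 441., -237.]), array([19., 17.]), np.float64(89.0)]
blue [200. 248.] [7. 8.] mm [array([582., 248.]), array([17., 15.]), np.float64(89.0)]
blue [449. 247.] [8. 9.] mm [array([ 570., -278.]), array([18., 20.]), np.float64(43.0)]
blue [528. 214.] [68. 71.] mm [array([ 635., -446.]), array([144., 153.]), np.float64(73.0)]
rust [316. 316.] [26. 68.] mm [array([427.,   7.]), array([ 56., 150.]), np.float64(2.0)]
rust [312. 273.] [16. 78.] mm [array([523.,  13.]), array([173.,  35.]), np.float64(89.0)]
rust [213. 162.] [25. 25.] mm [array([777., 230.]), array([58., 57.]), np.float64(44.0)]
rust [320.  42.] [ 85. 639.] mm [array([1047.,  -15.]), array([1466.,  200.]), np.float64(88.0)]
brass [326. 258.] [127.  42.] mm [array([554., -18.]), array([276.,  91.]), np.float64(86.0)]
brass [288. 116.] [21. 21.] mm [array([868.,  56.]), array([46., 47.]), np.float64(89.0)]
```

View pics/crop.png

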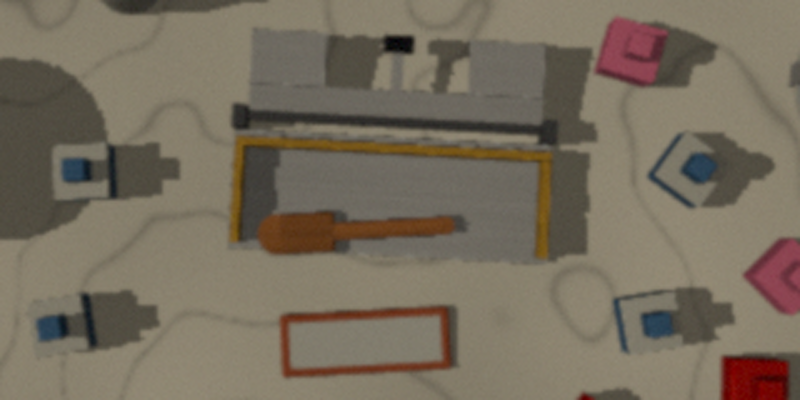

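The crop confirms four blue-and-white pots. The paddle's blade points to the tray's +y end and its handle to −y, the grip bar is at crop (398,44), and the rest lies in front of the tray. Next I'll go above the tray for a close wrist view.

```bash
cat >> h.py <<'E'
def goal(p,phi_deg,o=None):
    "shift/turn numbers for a row: TCP to p (m), tool down with tool x at phi_deg in the world"
    o=o or ctrl.observe(); A=rot(o['tcp_rot']); f=np.radians(phi_deg)
    B=np.array([[np.cos(f),np.sin(f),0],[np.sin(f),-np.cos(f),0],[0,0,-1]])
    s=A.T@(np.array(p)-o['eef_pos'])/.5; r=R.from_matrix(A.T@B).as_rotvec()/np.pi
    print(np.round(s,4).tolist(),np.round(r,4).tolist())
E
python3 -c "
from h import *
goal((.53,0,.25),90)"
```

```text
[1.0248, -1.0289, -0.0374] [-0.0004, -0.0004, -0.4179]
```

Call:
apply_moves --plan '[[[0.1, -0.1, -0.037, 0, 0, -0.04, -1], [0.2, -0.2, -0.037, 0, 0, -0.08, -1], [0.27, -0.27, -0.037, 0, 0, -0.13, -1], [0.34, -0.34, -0.037, 0, 0, -0.17, -1], [0.41, -0.41, -0.037, 0, 0, -0.21, -1], [0.48, -0.48, -0.037, 0, 0, -0.25, -1], [0.55, -0.55, -0.037, 0, 0, -0.29, -1], [0.62, -0.62, -0.037, 0, 0, -0.33, -1], [0.69, -0.69, -0.037, 0, 0, -0.37, -1], [0.76, -0.76, -0.037, 0, 0, -0.418, -1]]]'

```text
time: 1.15
eef_pos: [0.4171, -0.1961, 0.2498]
tcp_rot: [0.0, 0.705, 0.709, 0.0]
ft_force: [0.5, -1.1, 0.1]
grip_width: 0.996
grip_force: 0.0
```

```bash
python3 -c "
from h import *
print(ctrl.observe()['eef_pos'])
goal((.53,0,.25),90)"
```

```text
[ 0.41706009 -0.19607018  0.24978007]
[0.391, 0.2278, -0.0005] [0.0001, 0.0001, 0.0015]
```

Call:
apply_moves --plan '[[[0.08, 0.05, 0, 0, 0, 0, -1], [0.16, 0.1, 0, 0, 0, 0, -1], [0.24, 0.14, 0, 0, 0, 0, -1], [0.32, 0.18, 0, 0, 0, 0, -1], [0.39, 0.228, 0, 0, 0, 0.0015, -1], [0.39, 0.228, 0, 0, 0, 0.0015, -1], [0.39, 0.228, 0, 0, 0, 0.0015, -1]]]'

```text
time: 1.85
eef_pos: [0.5306, -0.0024, 0.2493]
tcp_rot: [-0.0, 0.708, 0.706, -0.0]
ft_force: [-0.7, 0.1, -0.6]
grip_width: 0.997
grip_force: 0.0
```

```bash
python3 - <<'E'
from h import *
print(ctrl.observe()['eef_pos'])
im,cam=grab("wrist"); cv2.imwrite("pics/w1.png",im); np.save("w1.npy",np.array(cam,dtype=object),allow_pickle=True)
E
```

```text
[ 0.53056014 -0.00242503  0.24928029]
```

View pics/w1.png

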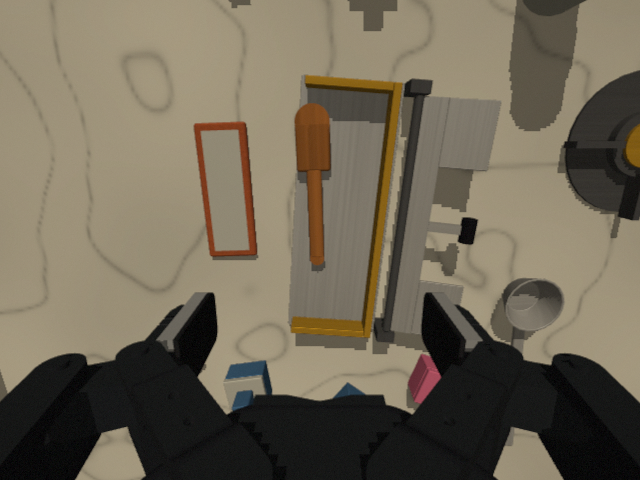

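The wrist view shows the tray with brass corners at (303,78), (402,85) and (292,333). The paddle's blade is at (313,140) and its handle tip at (318,262). The rest is centred at (226,190) and the grip bar at (468,230).

```bash
cat > tray.py <<'E'
from h import *
def fit(p): # line through points: point, dir
    v=cv2.fitLine((p*1000).astype(np.float32),cv2.DIST_HUBER,0,.01,.01).ravel(); return v[2:]/1000,v[:2]
def tray(im,cam):
    c=max(blobs(im,(15,120,50),(32,255,255),200),key=cv2.contourArea).reshape(-1,2)
    m=np.zeros(im.shape[:2],np.uint8); cv2.drawContours(m,[c],-1,255,-1)
    h=cv2.inRange(cv2.cvtColor(im,cv2.COLOR_BGR2HSV),np.array((15,120,50)),np.array((32,255,255)))&m
    x0,y0,w,ht=cv2.boundingRect(c)
    rr=range(y0+15,y0+ht-25); right=np.array([(np.where(h[r])[0].max()+.5,r) for r in rr])
    p,d=fit(ray(cam,right,.036)[:,:2]); d=d*np.sign(d[1])
    yaw=np.arctan2(-d[0],d[1]); X=np.array([np.cos(yaw),np.sin(yaw)]); Y=np.array([-X[1],X[0]])
    cc=range(x0+15,x0+w-35)
    top=np.array([(k,np.where(h[:,k])[0].min()-.5) for k in cc]); bot=np.array([(k,np.where(h[:,k])[0].max()+.5) for k in cc])
    yt=np.median(ray(cam,top,.036)[:,:2]@Y); yb=np.median(ray(cam,bot,.036)[:,:2]@Y)
    return X*(p@X-.053)+Y*(yt+yb)/2, yaw, yt-yb
E
python3 - <<'E'
from tray import *
im=cv2.imread("pics/w1.png"); cam=tuple(np.load("w1.npy",allow_pickle=True))
o,yaw,L=tray(im,cam); print("tray",o,np.degrees(yaw),L)
for c in blobs(im,(3,100,50),(14,255,255),300):
    r=rect(cam,c,.009); print([np.round(v,1) for v in r], cv2.boundingRect(c))
    if cv2.boundingRect(c)[0]>280 and cv2.boundingRect(c)[0]<320:
        q=c.reshape(-1,2); q=q[(q[:,1]>182)&(q[:,1]<256)]; w=ray(cam,q,.022)[:,:2]
        L1=[]
        for r_ in range(182,256): 
            s=q[q[:,1]==r_]; L1.append(ray(cam,[(s[:,0].mean(),r_)],.020)[0,:2])
        p,d=fit(np.array(L1)); print("handle",p,d,"extent",ray(cam,c.reshape(-1,2),.022)[:,1].min(),ray(cam,c.reshape(-1,2),.022)[:,1].max())
for c in blobs(im,(0,0,0),(180,255,35),60):
    x,y,w,h=cv2.boundingRect(c)
    if 440<x<480 and 200<y<250: print("grip",(x,y,w,h),ray(cam,[(x+w/2,y+h/2)],.045))
E
```

```text
tray [ 0.54607585 -0.01456054] -4.403796 0.2749920462312976
[array([427.8,  10.5]), array([ 55.7, 148.6]), np.float64(1.5)] (194, 121, 63, 136)
[array([525.2,  14.1]), array([ 36.4, 177.5]), np.float64(1.8)] (295, 103, 36, 162)
handle [0. 0.] [0. 0.] extent -0.0696680921571718 0.10150623488827806
grip (459, 218, 18, 26) [[ 0.68428445 -0.02537659  0.045     ]]<stdin>:10: RuntimeWarning: Mean of empty slice.
  ret = ret.dtype.type(ret / rcount)
```

```bash
python3 -c "
from h import *
goal((.5265,0.0015,.012),91.8)"
```

```text
[0.0094, -0.0072, 0.4747] [-0.0003, 0.0, -0.0116]
```

Call:
apply_moves --plan '[[[0.009, -0.007, 0.09, 0, 0, -0.0116, 0.1], [0.009, -0.007, 0.18, 0, 0, -0.0116, 0.1], [0.009, -0.007, 0.27, 0, 0, -0.0116, 0.1], [0.009, -0.007, 0.36, 0, 0, -0.0116, 0.1], [0.009, -0.007, 0.42, 0, 0, -0.0116, 0.1], [0.009, -0.007, 0.45, 0, 0, -0.0116, 0.1], [0.009, -0.007, 0.474, 0, 0, -0.0116, 0.1], [0.009, -0.007, 0.474, 0, 0, -0.0116, 0.1], [0.009, -0.007, 0.474, 0, 0, -0.0116, 1], [0.009, -0.007, 0.474, 0, 0, -0.0116, 1]]]' --squeeze 40

```text
time: 2.9
eef_pos: [0.5289, 0.001, 0.0147]
tcp_rot: [0.002, 0.696, 0.718, 0.001]
ft_force: [-0.3, -0.6, 0.4]
grip_width: 0.171
grip_force: 40.3
```

Call:
apply_moves --plan '[[[0, 0, 0, 0, 0, 0, 1], [0, 0, 0, 0, 0, 0, 1], [0, 0, 0, 0, 0, 0, 1], [0, 0, 0, 0, 0, 0, 1], [0, 0, -0.01, 0, 0, 0, 1], [0, 0, -0.03, 0, 0, 0, 1]]]'

```text
time: 3.5
eef_pos: [0.5264, 0.0017, 0.0277]
tcp_rot: [-0.001, 0.696, 0.718, -0.0]
ft_force: [0.4, -0.3, -0.5]
grip_width: 0.169
grip_force: 40.3
```

```bash
python3 - <<'E'
from h import *
o=ctrl.observe();print(o['eef_pos'],o['grip_width'],o['grip_force'])
goal((.428,.0105,.0265),91.5)
im,cam=grab("top")
for c in blobs(im,(3,90,60),(14,255,255),60): print(cv2.boundingRect(c))
E
```

```text
[0.52638888 0.00167549 0.02766893] 0.169239408072226 40.305057764053345
[0.0238, -0.1961, 0.0027] [-0.0006, -0.0002, 0.0016]
(390, 337, 33, 33)
(272, 266, 8, 15)
(200, 149, 27, 27)
(0, 0, 640, 86)
```

Call:
apply_moves --plan '[[[0.01, -0.07, -0.01, 0, 0, 0, 1], [0.02, -0.14, -0.01, 0, 0, 0, 1], [0.024, -0.196, -0.005, 0, 0, 0.0016, 1], [0.024, -0.196, 0, 0, 0, 0.0016, 1], [0.024, -0.196, 0.02, 0, 0, 0.0016, 1], [0.024, -0.196, 0.033, 0, 0, 0.0016, 1], [0.024, -0.196, 0.033, 0, 0, 0.0016, 1], [0.024, -0.196, 0.033, 0, 0, 0.0016, 1], [0.024, -0.196, 0.033, 0, 0, 0.0016, 0.4], [0.024, -0.196, 0.033, 0, 0, 0.0016, 0.1]]]'

```text
time: 4.55
eef_pos: [0.4294, 0.0103, 0.0111]
tcp_rot: [0.0, 0.698, 0.716, 0.0]
ft_force: [0.0, -0.5, 0.3]
grip_width: 0.442
grip_force: 0.0
```

```bash
python3 -c "
from h import *
o=ctrl.observe();print(o['eef_pos'],o['grip_width'],o['grip_force'],o['ft_force'])"
```

```text
[0.42941031 0.01025887 0.01105551] 0.44207229772908696 0.0 [ 0.01192914 -0.47451767  0.28843081]
```

```bash
python3 -c "
from h import *
goal((.515,.23,.26),90)"
```

```text
[0.4349, 0.1826, -0.4979] [0.0, -0.0, 0.0083]
```

Call:
apply_moves --plan '[[[0, 0, -0.08, 0, 0, 0, 0.1], [0, 0, -0.17, 0, 0, 0, -0.2], [0.06, 0.02, -0.24, 0, 0, 0, -1], [0.12, 0.05, -0.31, 0, 0, 0, -1], [0.18, 0.08, -0.38, 0, 0, 0, -1], [0.25, 0.1, -0.44, 0, 0, 0, -1], [0.32, 0.13, -0.498, 0, 0, 0.004, -1], [0.38, 0.16, -0.498, 0, 0, 0.0083, -1], [0.435, 0.183, -0.498, 0, 0, 0.0083, -1], [0.435, 0.183, -0.498, 0, 0, 0.0083, -1]]]'

```text
time: 5.55
eef_pos: [0.5154, 0.2327, 0.26]
tcp_rot: [-0.0, 0.706, 0.708, 0.0]
ft_force: [0.9, 1.1, 0.2]
grip_width: 0.995
grip_force: 0.0
```

Call:
apply_moves --plan '[[[0, 0, 0, 0, 0, 0, -1], [0, 0, 0, 0, 0, 0, -1]]]'

```text
time: 5.75
eef_pos: [0.5144, 0.2295, 0.2597]
tcp_rot: [-0.0, 0.707, 0.707, -0.0]
ft_force: [-0.0, -0.4, 0.2]
grip_width: 1.0
grip_force: 0.0
```

```bash
python3 - <<'E'
from tray import *
im,cam=grab("wrist"); cv2.imwrite("pics/w2.png",im); np.save("w2.npy",np.array(cam,dtype=object),allow_pickle=True)
print(cam[2])
for c in blobs(im,(98,100,25),(128,255,255),60): print(cv2.boundingRect(c),rect(cam,c,.064))
t,camt=grab("top")
for c in blobs(t,(3,100,50),(14,255,255),60): print("rust",[np.round(v,1) for v in rect(camt,c,.01)])
E
```

```text
[0.51450913 0.29963139 0.40160297]
(375, 175, 23, 22) ((579.408447265625, 254.80992126464844), (21.462501525878906, 20.769113540649414), 2.4554061889648438)
(240, 154, 26, 22) ((450.83782958984375, 275.4607849121094), (21.95986557006836, 18.73379135131836), 8.007869720458984)
rust [array([426.9,  20.4]), array([ 55.4, 175.9]), np.float64(1.4)]
rust [array([776.7, 229.1]), array([62.9, 57.3]), np.float64(43.7)]
rust [array([1047.5,  -14.8]), array([1466. ,  199.9]), np.float64(88.5)]
```

View pics/w2.png

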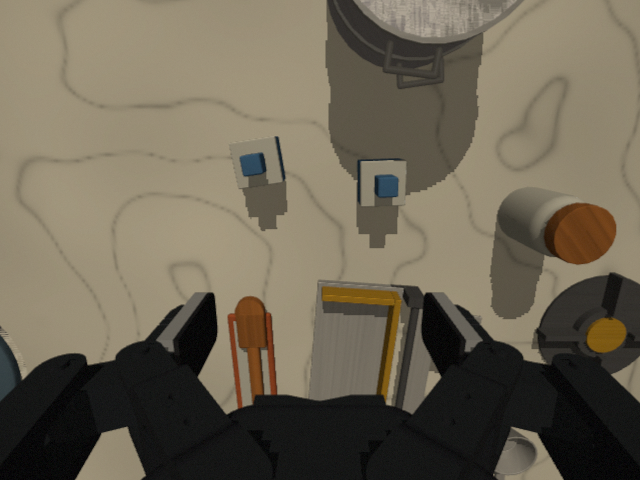

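The view shows the paddle lying on the rest at (253,350). Pot B's knob is at (252,164), pot A's knob at (386,186), and the tray's +y stop at (360,296). I'll take pot A first.

```bash
python3 -c "
from h import *
goal((.580,.254,.041),92)"
```

```text
[0.0497, 0.131, 0.4382] [-0.0001, 0.0001, -0.0115]
```

Call:
apply_moves --plan '[[[0.02, 0.06, 0.05, 0, 0, -0.0115, -0.2], [0.05, 0.131, 0.08, 0, 0, -0.0115, -0.2], [0.05, 0.131, 0.17, 0, 0, -0.0115, -0.2], [0.05, 0.131, 0.26, 0, 0, -0.0115, -0.2], [0.05, 0.131, 0.34, 0, 0, -0.0115, -0.2], [0.05, 0.131, 0.4, 0, 0, -0.0115, -0.2], [0.05, 0.131, 0.438, 0, 0, -0.0115, -0.2], [0.05, 0.131, 0.438, 0, 0, -0.0115, -0.2], [0.05, 0.131, 0.438, 0, 0, -0.0115, -0.2], [0.05, 0.131, 0.438, 0, 0, -0.0115, 0.2]]]' --squeeze 28

```text
time: 6.85
eef_pos: [0.5816, 0.2552, 0.0434]
tcp_rot: [0.001, 0.694, 0.72, 0.001]
ft_force: [1.2, 0.9, -0.2]
grip_width: 0.444
grip_force: 0.0
```

Call:
apply_moves --plan '[[[0, 0, 0, 0, 0, 0, 0.5], [0, 0, 0, 0, 0, 0, 0.8], [0, 0, 0, 0, 0, 0, 1], [0, 0, 0, 0, 0, 0, 1], [0, 0, 0, 0, 0, 0, 1], [0, 0, -0.03, 0, 0, 0, 1], [0, 0, -0.08, 0, 0, 0, 1], [0, 0, -0.12, 0, 0, 0, 1], [0, 0, -0.12, 0, 0, 0, 1]]]'

```text
time: 7.75
eef_pos: [0.5821, 0.2558, 0.105]
tcp_rot: [0.002, 0.694, 0.72, 0.003]
ft_force: [1.9, 0.8, -2.0]
grip_width: 0.229
grip_force: 29.1
```

```bash
cat >> tray.py <<'E'
O=np.array([.5461,-.0146]); YAW=np.radians(-4.4)
XT=np.array([np.cos(YAW),np.sin(YAW)]); YT=np.array([-XT[1],XT[0]])
def w(x,y): return O+XT*x+YT*y
def st():
    o=ctrl.observe(); d=o['eef_pos'][:2]-O
    print("t",round(o['time'],2),"tray xy",np.round([d@XT*1e3,d@YT*1e3],1),"z",round(o['eef_pos'][2]*1e3,1),"gw",round(o['grip_width'],3),"gf",round(o['grip_force'],1),"F tray",np.round([o['ft_force'][:2]@XT,o['ft_force'][:2]@YT,o['ft_force'][2]],1))
def gt(x,y,z,phi=None):
    goal([*w(x/1e3,y/1e3),z/1e3],85.6 if phi is None else phi)
E
python3 -c "
from tray import *
st(); gt(17,100,100)"
```

```text
t 7.75 tray xy [ 15.2 272.4] z 105.0 gw 0.229 gf 29.1 F tray [ 1.8  0.9 -2. ]
[-0.343, -0.0354, 0.0094] [0.0019, -0.0005, 0.036]
```

Call:
apply_moves --plan '[[[-0.08, -0.01, 0.009, 0, 0, 0.018, 1], [-0.17, -0.02, 0.009, 0, 0, 0.036, 1], [-0.25, -0.03, 0.009, 0, 0, 0.036, 1], [-0.32, -0.035, 0.009, 0, 0, 0.036, 1], [-0.343, -0.035, 0.009, 0, 0, 0.036, 1], [-0.343, -0.035, 0.03, 0, 0, 0.036, 1], [-0.343, -0.035, 0.07, 0, 0, 0.036, 1], [-0.343, -0.035, 0.09, 0, 0, 0.036, 1], [-0.343, -0.035, 0.1, 0, 0, 0.036, 1], [-0.343, -0.035, 0.1, 0, 0, 0.036, 1]]]'

```text
time: 8.75
eef_pos: [0.5685, 0.0846, 0.0527]
tcp_rot: [-0.001, 0.733, 0.68, -0.001]
ft_force: [-9.3, 0.5, 13.7]
grip_width: 0.224
grip_force: 31.8
```

```bash
python3 -c "
from tray import *
st(); gt(17,100,51.5)"
```

```text
t 8.75 tray xy [ 14.8 100.7] z 52.7 gw 0.224 gf 31.8 F tray [-9.3 -0.2 13.7]
[-0.0013, 0.0045, 0.0024] [-0.001, -0.0, 0.0006]
```

Call:
apply_moves --plan '[[[0, 0, -0.003, 0, 0, 0, 1], [0, 0, -0.003, 0, 0, 0, 1], [0, 0, -0.003, 0, 0, 0, 1]]]'

```text
time: 9.05
eef_pos: [0.569, 0.084, 0.0527]
tcp_rot: [-0.0, 0.734, 0.68, 0.0]
ft_force: [-0.7, 1.3, 2.1]
grip_width: 0.228
grip_force: 30.1
```

```bash
python3 -c "
from tray import *
st(); gt(17,100,51.5)
im,cam=grab('top'); cv2.imwrite('pics/t2.png',cv2.resize(im[190:340,180:480],None,fx=2.6,fy=2.6,interpolation=cv2.INTER_CUBIC))"
```

```text
t 9.05 tray xy [ 15.2 100.1] z 52.7 gw 0.228 gf 30.1 F tray [-0.8  1.2  2.1]
[-0.0002, 0.0035, 0.0024] [0.0, -0.0002, 0.0002]
```

View pics/t2.png

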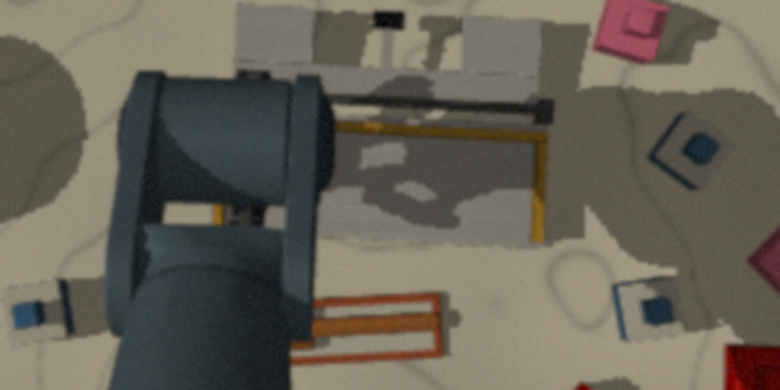

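The top crop shows the arm covering the row slot and nothing disturbed. The free pots are at (28,313), (699,148) and (655,310) in the crop.

Call:
apply_moves --plan '[[[0.004, 0, -0.001, 0, 0, 0, 1], [0.008, 0, -0.001, 0, 0, 0, 1], [0.01, 0, -0.001, 0, 0, 0, 1], [0.01, 0, -0.001, 0, 0, 0, 1]]]'

```text
time: 9.5
eef_pos: [0.5691, 0.0882, 0.053]
tcp_rot: [-0.0, 0.734, 0.679, -0.0]
ft_force: [1.2, -0.2, -2.6]
grip_width: 0.228
grip_force: 29.6
```

```bash
python3 -c "
from tray import *
st()"
```

```text
t 9.5 tray xy [ 15.  104.3] z 53.0 gw 0.228 gf 29.6 F tray [ 1.2 -0.1 -2.6]
```

Call:
apply_moves --plan '[[[0.002, 0, 0, 0, 0, 0, 1], [0.002, 0, 0, 0, 0, 0, 1], [0.002, 0, 0, 0, 0, 0, 1]]]'

```text
time: 9.8
eef_pos: [0.5694, 0.0891, 0.0533]
tcp_rot: [0.0, 0.734, 0.679, 0.0]
ft_force: [-0.4, -0.6, -2.6]
grip_width: 0.23
grip_force: 29.6
```

```bash
python3 -c "
from tray import *
st()"
```

```text
t 9.8 tray xy [ 15.2 105.2] z 53.3 gw 0.23 gf 29.6 F tray [-0.3 -0.6 -2.6]
```

Call:
apply_moves --plan '[[[0.002, 0, 0, 0, 0, 0, 1], [0.004, 0, 0, 0, 0, 0, 1], [0.004, 0, 0, 0, 0, 0, 1], [0.004, 0, 0, 0, 0, 0, 1]]]'

```text
time: 10.2
eef_pos: [0.5695, 0.0912, 0.0533]
tcp_rot: [0.0, 0.734, 0.679, -0.0]
ft_force: [0.4, 0.6, -2.2]
grip_width: 0.225
grip_force: 29.6
```

```bash
python3 -c "
from tray import *
st()"
```

```text
t 10.2 tray xy [ 15.2 107.3] z 53.3 gw 0.225 gf 29.6 F tray [ 0.4  0.6 -2.2]
```

Call:
apply_moves --plan '[[[0, 0.004, 0, 0, 0, 0, 1], [0, 0.008, 0, 0, 0, 0, 1], [0, 0.008, 0, 0, 0, 0, 1], [0, 0.008, 0, 0, 0, 0, 1]]]'

```text
time: 10.6
eef_pos: [0.5736, 0.0908, 0.0533]
tcp_rot: [-0.0, 0.734, 0.679, 0.0]
ft_force: [1.1, -0.1, -2.0]
grip_width: 0.227
grip_force: 29.6
```

```bash
python3 -c "
from tray import *
st()"
```

```text
t 10.6 tray xy [ 19.3 107.2] z 53.3 gw 0.227 gf 29.6 F tray [ 1.1 -0.  -2. ]
```

Call:
apply_moves --plan '[[[0, 0.002, 0, 0, 0, 0, 1], [0, 0.004, 0, 0, 0, 0, 1], [0, 0.004, 0, 0, 0, 0, 1], [0, 0.004, 0, 0, 0, 0, 1]]]'

```text
time: 11.0
eef_pos: [0.5755, 0.0907, 0.0533]
tcp_rot: [-0.0, 0.734, 0.679, -0.0]
ft_force: [-0.9, -0.1, -2.2]
grip_width: 0.228
grip_force: 29.6
```

```bash
python3 -c "
from tray import *
st()"
```

```text
t 11.0 tray xy [ 21.2 107.2] z 53.3 gw 0.228 gf 29.6 F tray [-0.9 -0.2 -2.2]
```

Call:
apply_moves --plan '[[[0.002, 0.001, 0, 0, 0, 0, 1], [0.004, 0.001, 0, 0, 0, 0, 1], [0.004, 0.001, 0, 0, 0, 0, 1], [0.004, 0.001, 0, 0, 0, 0, 1]]]'

```text
time: 11.4
eef_pos: [0.5758, 0.0912, 0.0533]
tcp_rot: [0.001, 0.734, 0.68, -0.002]
ft_force: [-2.1, -6.4, 0.7]
grip_width: 0.226
grip_force: 29.9
```

```bash
python3 -c "
from tray import *
st()"
```

```text
t 11.4 tray xy [ 21.5 107.8] z 53.3 gw 0.226 gf 29.9 F tray [-1.6 -6.6  0.7]
```

Call:
apply_moves --plan '[[[-0.002, 0.002, 0, 0, 0, 0, 1], [-0.002, 0.002, 0, 0, 0, 0, 1], [-0.002, 0.002, 0, 0, 0, 0, 1]]]'

```text
time: 11.7
eef_pos: [0.5762, 0.091, 0.053]
tcp_rot: [-0.0, 0.734, 0.679, -0.001]
ft_force: [-4.5, -4.4, 1.0]
grip_width: 0.221
grip_force: 30.0
```

```bash
python3 -c "
from tray import *
st()"
```

```text
t 11.7 tray xy [ 21.9 107.6] z 53.0 gw 0.221 gf 30.0 F tray [-4.2 -4.7  1. ]
```

Call:
apply_moves --plan '[[[0, 0, 0.002, 0, 0, 0, 1], [0, 0, 0.002, 0, 0, 0, 1], [0, 0, 0.002, 0, 0, 0, 0.3], [0, 0, 0.002, 0, 0, 0, 0.1], [0, 0, 0.002, 0, 0, 0, 0], [0, 0, -0.06, 0, 0, 0, -0.2], [0, 0, -0.15, 0, 0, 0, -0.2], [0, 0, -0.24, 0, 0, 0, -0.2], [0.08, 0, -0.3, 0, 0, 0, -0.2], [0.17, 0, -0.36, 0, 0, 0, -0.2]]]'

```text
time: 12.7
eef_pos: [0.5843, 0.1733, 0.2339]
tcp_rot: [0.001, 0.735, 0.678, 0.002]
ft_force: [0.7, 1.6, 0.1]
grip_width: 0.601
grip_force: 0.0
```

```bash
python3 -c "
from tray import *
st(); goal((.45,.23,.25),90)"
```

```text
t 12.7 tray xy [ 23.6 190.3] z 233.9 gw 0.601 gf 0.0 F tray [0.6 1.7 0.1]
[0.0917, -0.2766, -0.033] [0.0011, -0.0003, -0.0253]
```

Call:
apply_moves --plan '[[[0.02, -0.08, -0.033, 0, 0, -0.0253, -0.2], [0.05, -0.16, -0.033, 0, 0, -0.0253, -0.2], [0.07, -0.23, -0.033, 0, 0, -0.0253, -0.2], [0.09, -0.277, -0.033, 0, 0, -0.0253, -0.2], [0.09, -0.277, -0.033, 0, 0, -0.0253, -0.2], [0.09, -0.277, -0.033, 0, 0, -0.0253, -0.2], [0.09, -0.277, -0.033, 0, 0, -0.0253, -0.2]]]'

```text
time: 13.4
eef_pos: [0.4496, 0.2282, 0.2478]
tcp_rot: [0.0, 0.706, 0.708, 0.0]
ft_force: [0.6, -0.2, -0.4]
grip_width: 0.597
grip_force: 0.0
```

```bash
cat >> tray.py <<'E'
def look(tag):
    im,cam=grab("wrist"); cv2.imwrite(f"pics/{tag}.png",im)
    m,Rc,c=cam
    for b in blobs(im,(98,100,25),(128,255,255),60):
        r=rect(cam,b,.064)
        if max(r[1])>40: continue
        p=np.array(r[0])/1e3; d=p-O
        print(tag,cv2.boundingRect(b),"world",np.round(p,4),"size",np.round(r[1],1),"ang",round(r[2],1),"tray(z+10)",np.round((rect(cam,b,.074)[0]/np.array(1e3)-O)@np.c_[XT,YT]*1e3,1))
    return im,cam
E
python3 -c "
from tray import *
st(); look('w3')"
```

```text
t 13.4 tray xy [-114.8  234.7] z 247.8 gw 0.597 gf 0.0 F tray [ 0.6 -0.1 -0.4]
w3 (307, 153, 22, 23) world [0.4484 0.2753] size [18.3 19.2] ang 9.3 tray(z+10) [-119.7  282.3]
```

View pics/w3.png

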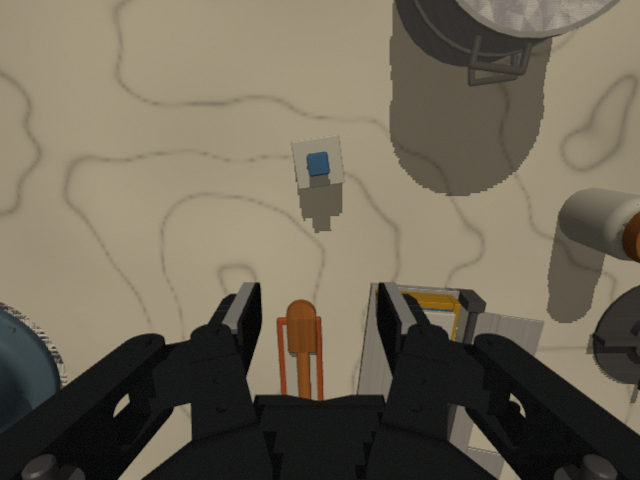

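Pot B's knob is at (318,164). Placed pot A is hidden behind the right finger, near (430,320).

```bash
python3 -c "
from tray import *
goal((.4485,.275,.041),99.3)"
```

```text
[0.0938, -0.0023, 0.4133] [0.0001, -0.0, -0.0512]
```

Call:
apply_moves --plan '[[[0.05, -0.002, 0.05, 0, 0, -0.02, -0.2], [0.094, -0.002, 0.1, 0, 0, -0.051, -0.2], [0.094, -0.002, 0.19, 0, 0, -0.051, -0.2], [0.094, -0.002, 0.28, 0, 0, -0.051, -0.2], [0.094, -0.002, 0.35, 0, 0, -0.051, -0.2], [0.094, -0.002, 0.413, 0, 0, -0.051, -0.2], [0.094, -0.002, 0.413, 0, 0, -0.051, -0.2], [0.094, -0.002, 0.413, 0, 0, -0.051, 0.1], [0.094, -0.002, 0.413, 0, 0, -0.051, 0.4], [0.094, -0.002, 0.413, 0, 0, -0.051, 1]]]'

```text
time: 14.45
eef_pos: [0.4493, 0.2759, 0.0432]
tcp_rot: [0.001, 0.647, 0.762, 0.002]
ft_force: [0.2, -0.2, 2.4]
grip_width: 0.228
grip_force: 34.3
```

Call:
apply_moves --plan '[[[0, 0, 0, 0, 0, 0, 1], [0, 0, 0, 0, 0, 0, 1], [0, 0, 0, 0, 0, 0, 1], [0, 0, -0.03, 0, 0, 0, 1], [0, 0, -0.08, 0, 0, 0, 1], [0, 0, -0.13, 0, 0, 0, 1], [0, 0, -0.13, 0, 0, 0, 1]]]'

```text
time: 15.15
eef_pos: [0.4501, 0.2765, 0.1104]
tcp_rot: [0.002, 0.647, 0.762, 0.004]
ft_force: [0.8, 0.4, -1.2]
grip_width: 0.227
grip_force: 33.8
```

```bash
python3 -c "
from tray import *
st(); gt(16,51,106)"
```

```text
t 15.15 tray xy [-118.   282.8] z 110.4 gw 0.227 gf 33.8 F tray [ 0.7  0.5 -1.2]
[-0.5141, 0.1502, 0.0093] [0.0025, -0.0008, 0.0763]
```

Call:
apply_moves --plan '[[[-0.08, 0.02, 0.0, 0, 0, 0.02, 1], [-0.17, 0.03, 0.0, 0, 0, 0.05, 1], [-0.26, 0.05, 0.0, 0, 0, 0.076, 1], [-0.35, 0.08, 0.0, 0, 0, 0.076, 1], [-0.44, 0.11, 0.0, 0, 0, 0.076, 1], [-0.514, 0.15, 0.009, 0, 0, 0.076, 1], [-0.514, 0.15, 0.009, 0, 0, 0.076, 1], [-0.514, 0.15, 0.06, 0, 0, 0.076, 1], [-0.514, 0.15, 0.1, 0, 0, 0.076, 1], [-0.514, 0.15, 0.1, 0, 0, 0.076, 1]]]' --squeeze 25

```text
time: 16.15
eef_pos: [0.5613, 0.0346, 0.0535]
tcp_rot: [-0.002, 0.733, 0.68, -0.001]
ft_force: [0.3, -0.1, -1.6]
grip_width: 0.228
grip_force: 34.7
```

```bash
python3 -c "
from tray import *
st(); gt(19,55,53.3)"
```

```text
t 16.15 tray xy [11.4 50.2] z 53.5 gw 0.228 gf 34.7 F tray [ 0.4 -0.1 -1.6]
[0.0096, 0.0153, 0.0004] [-0.0014, -0.0002, 0.0003]
```

Call:
apply_moves --plan '[[[0, 0, 0, 0, 0, 0, 1], [0, 0.004, 0, 0, 0, 0, 1], [0.002, 0.008, 0, 0, 0, 0, 1], [0.006, 0.01, 0, 0, 0, 0, 1], [0.008, 0.01, 0, 0, 0, 0, 1], [0.008, 0.01, 0, 0, 0, 0, 1]]]'

```text
time: 16.75
eef_pos: [0.5686, 0.0378, 0.0561]
tcp_rot: [0.0, 0.733, 0.68, 0.0]
ft_force: [0.6, 0.7, -2.0]
grip_width: 0.223
grip_force: 34.7
```

```bash
python3 -c "
from tray import *
st()"
```

```text
t 16.75 tray xy [18.4 54. ] z 56.1 gw 0.223 gf 34.7 F tray [ 0.5  0.7 -2. ]
```

Call:
apply_moves --plan '[[[0, 0, 0.005, 0, 0, 0, 1], [0.004, 0.002, 0.005, 0, 0, 0, 1], [0.006, 0.004, 0.005, 0, 0, 0, 1], [0.008, 0.005, 0.005, 0, 0, 0, 1], [0.008, 0.005, 0.005, 0, 0, 0, 1], [0.008, 0.005, 0.005, 0, 0, 0, 1]]]'

```text
time: 17.35
eef_pos: [0.5714, 0.0414, 0.0536]
tcp_rot: [0.0, 0.733, 0.68, 0.0]
ft_force: [-0.3, -0.1, -2.1]
grip_width: 0.226
grip_force: 34.7
```

```bash
python3 -c "
from tray import *
st()"
```

```text
t 17.35 tray xy [20.9 57.8] z 53.6 gw 0.226 gf 34.7 F tray [-0.3 -0.1 -2.1]
```

Call:
apply_moves --plan '[[[0.002, 0.001, 0, 0, 0, 0, 1], [0.003, 0.001, 0, 0, 0, 0, 1], [0.003, 0.001, 0, 0, 0, 0, 1]]]'

```text
time: 17.65
eef_pos: [0.5717, 0.0422, 0.0535]
tcp_rot: [0.0, 0.733, 0.68, -0.001]
ft_force: [-2.2, -5.1, -0.5]
grip_width: 0.226
grip_force: 34.8
```

```bash
python3 -c "
from tray import *
st()"
```

```text
t 17.65 tray xy [21.2 58.6] z 53.5 gw 0.226 gf 34.8 F tray [-1.8 -5.3 -0.5]
```

Call:
apply_moves --plan '[[[0.002, 0.001, 0, 0, 0, 0, 1], [0.002, 0.001, 0, 0, 0, 0, 1], [0.002, 0.001, 0, 0, 0, 0, 1]]]'

```text
time: 17.95
eef_pos: [0.5719, 0.0422, 0.0536]
tcp_rot: [0.0, 0.733, 0.68, -0.002]
ft_force: [-3.8, -8.5, 1.6]
grip_width: 0.225
grip_force: 35.1
```

```bash
python3 -c "
from tray import *
st()"
```

```text
t 17.95 tray xy [21.4 58.6] z 53.6 gw 0.225 gf 35.1 F tray [-3.1 -8.7  1.6]
```

Call:
apply_moves --plan '[[[-0.001, 0, 0.001, 0, 0, 0, 1], [-0.001, 0, 0.002, 0, 0, 0, 1], [-0.001, 0, 0.002, 0, 0, 0, 0.3], [-0.001, 0, 0.002, 0, 0, 0, 0.1], [-0.001, 0, 0.002, 0, 0, 0, 0], [0, 0, -0.06, 0, 0, 0, -0.2], [0, 0, -0.15, 0, 0, 0, -0.2], [0, 0, -0.24, 0, 0, 0, -0.2], [-0.08, 0, -0.31, 0, 0, 0, -0.2], [-0.17, 0, -0.37, 0, 0, 0, -0.2]]]'

```text
time: 18.95
eef_pos: [0.5672, -0.0347, 0.2374]
tcp_rot: [0.001, 0.732, 0.681, 0.001]
ft_force: [1.2, -1.4, -0.3]
grip_width: 0.6
grip_force: 0.0
```

```bash
python3 -c "
from tray import *
st(); goal((.515,-.22,.25),90)"
```

```text
t 18.95 tray xy [ 22.6 -18.4] z 237.4 gw 0.6 gf 0.0 F tray [ 1.3 -1.3 -0.3]
[-0.3772, -0.077, -0.0254] [0.0011, 0.0001, -0.0232]
```

Call:
apply_moves --plan '[[[-0.09, -0.02, -0.025, 0, 0, -0.023, -0.2], [-0.18, -0.04, -0.025, 0, 0, -0.023, -0.2], [-0.27, -0.06, -0.025, 0, 0, -0.023, -0.2], [-0.34, -0.077, -0.025, 0, 0, -0.023, -0.2], [-0.377, -0.077, -0.025, 0, 0, -0.023, -0.2], [-0.377, -0.077, -0.025, 0, 0, -0.023, -0.2], [-0.377, -0.077, -0.025, 0, 0, -0.023, -0.2], [-0.377, -0.077, -0.025, 0, 0, -0.023, -0.2]]]'

```text
time: 19.75
eef_pos: [0.5143, -0.2187, 0.2469]
tcp_rot: [-0.0, 0.708, 0.706, 0.0]
ft_force: [1.4, 0.8, 0.4]
grip_width: 0.605
grip_force: 0.0
```

```bash
python3 -c "
from tray import *
st(); look('w4')"
```

```text
t 19.75 tray xy [ -16.1 -205.9] z 246.9 gw 0.605 gf 0.0 F tray [1.3 0.9 0.4]
w4 (361, 253, 27, 31) world [ 0.5686 -0.2738] size [21.9 25.8] ang 51.4 tray(z+10) [  40.4 -253. ]
w4 (232, 218, 26, 26) world [ 0.4421 -0.2346] size [23.3 22.7] ang 8.0 tray(z+10) [ -84.8 -224.5]
```

View pics/w4.png

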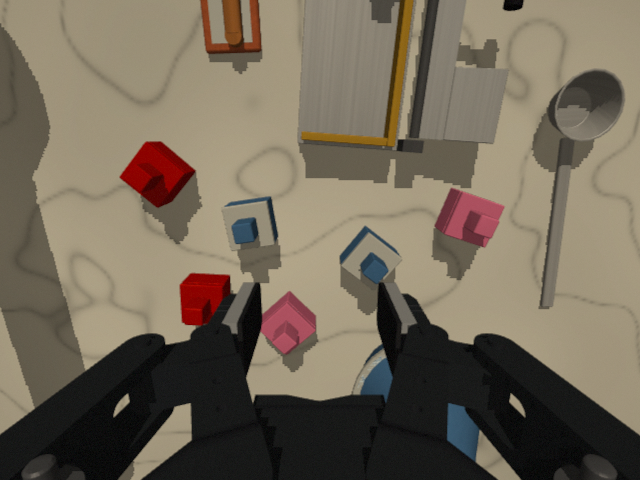

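The tray is at the top. Pot D's knob is at (245,231), and pot C's knob at (374,268) is turned about 45°. The pink pots at (288,322) and (470,216) and the red ones at (158,174) and (205,297) stay put.

```bash
python3 -c "
from tray import *
goal((.4413,-.236,.041),98.5)"
```

```text
[-0.0351, -0.1459, 0.4118] [0.0, -0.0001, -0.0478]
```

Call:
apply_moves --plan '[[[-0.02, -0.08, 0.03, 0, 0, -0.02, -0.2], [-0.035, -0.146, 0.09, 0, 0, -0.048, -0.2], [-0.035, -0.146, 0.18, 0, 0, -0.048, -0.2], [-0.035, -0.146, 0.27, 0, 0, -0.048, -0.2], [-0.035, -0.146, 0.35, 0, 0, -0.048, -0.2], [-0.035, -0.146, 0.412, 0, 0, -0.048, -0.2], [-0.035, -0.146, 0.412, 0, 0, -0.048, -0.2], [-0.035, -0.146, 0.412, 0, 0, -0.048, 0.1], [-0.035, -0.146, 0.412, 0, 0, -0.048, 0.4], [-0.035, -0.146, 0.412, 0, 0, -0.048, 1]]]' --squeeze 25

```text
time: 20.8
eef_pos: [0.4421, -0.2383, 0.0432]
tcp_rot: [0.002, 0.653, 0.757, -0.0]
ft_force: [-0.5, -0.1, 3.8]
grip_width: 0.226
grip_force: 32.3
```

Call:
apply_moves --plan '[[[0, 0, 0, 0, 0, 0, 1], [0, 0, 0, 0, 0, 0, 1], [0, 0, 0, 0, 0, 0, 1], [0, 0, -0.03, 0, 0, 0, 1], [0, 0, -0.08, 0, 0, 0, 1], [0, 0, -0.13, 0, 0, 0, 1], [0, 0, -0.13, 0, 0, 0, 1]]]'

```text
time: 21.5
eef_pos: [0.443, -0.2391, 0.1099]
tcp_rot: [0.004, 0.653, 0.757, 0.0]
ft_force: [-0.4, 0.1, -1.1]
grip_width: 0.226
grip_force: 31.6
```

```bash
python3 -c "
from tray import *
st(); gt(16,3,108)"
```

```text
t 21.5 tray xy [ -85.6 -231.8] z 109.9 gw 0.226 gf 31.6 F tray [-0.4  0.1 -1.1]
[0.4127, 0.3024, 0.0028] [0.002, 0.0018, 0.0713]
```

Call:
apply_moves --plan '[[[0.07, 0.05, 0, 0, 0, 0.02, 1], [0.14, 0.1, 0, 0, 0, 0.05, 1], [0.21, 0.15, 0, 0, 0, 0.071, 1], [0.28, 0.2, 0, 0, 0, 0.071, 1], [0.35, 0.25, 0, 0, 0, 0.071, 1], [0.413, 0.302, 0, 0, 0, 0.071, 1], [0.413, 0.302, 0, 0, 0, 0.071, 1], [0.413, 0.302, 0.05, 0, 0, 0.071, 1], [0.413, 0.302, 0.1, 0, 0, 0.071, 1], [0.413, 0.302, 0.1, 0, 0, 0.071, 1]]]' --squeeze 21

```text
time: 22.5
eef_pos: [0.5582, -0.0108, 0.0531]
tcp_rot: [-0.002, 0.734, 0.68, -0.001]
ft_force: [0.3, -0.3, -1.9]
grip_width: 0.225
grip_force: 33.0
```

Call:
apply_moves --plan '[[[0, 0, 0, 0, 0, 0, 1], [0, 0, 0, 0, 0, 0, 1]]]'

```text
time: 22.7
eef_pos: [0.5595, -0.0111, 0.0559]
tcp_rot: [-0.0, 0.734, 0.68, -0.0]
ft_force: [-0.3, 0.2, -1.7]
grip_width: 0.226
grip_force: 33.0
```

```bash
python3 -c "
from tray import *
st(); gt(20.5,8,53.6)"
```

```text
t 22.7 tray xy [13.1  4.5] z 55.9 gw 0.226 gf 33.0 F tray [-0.3  0.1 -1.7]
[0.007, 0.0147, 0.0046] [-0.0001, -0.0, 0.0001]
```

Call:
apply_moves --plan '[[[0, 0.005, 0.004, 0, 0, 0, 1], [0.002, 0.01, 0.0045, 0, 0, 0, 1], [0.005, 0.015, 0.0045, 0, 0, 0, 1], [0.005, 0.016, 0.0045, 0, 0, 0, 1], [0.005, 0.016, 0.0045, 0, 0, 0, 1], [0.005, 0.016, 0.0045, 0, 0, 0, 1]]]'

```text
time: 23.3
eef_pos: [0.568, -0.0089, 0.0537]
tcp_rot: [0.0, 0.733, 0.68, 0.0]
ft_force: [0.7, -0.0, -1.5]
grip_width: 0.226
grip_force: 32.9
```

```bash
python3 -c "
from tray import *
st()"
```

```text
t 23.3 tray xy [21.4  7.4] z 53.7 gw 0.226 gf 32.9 F tray [ 0.7  0.  -1.5]
```

Call:
apply_moves --plan '[[[0.002, 0, 0, 0, 0, 0, 1], [0.004, 0, 0, 0, 0, 0, 1], [0.004, 0, 0, 0, 0, 0, 1], [0.004, 0, 0, 0, 0, 0, 1]]]'

```text
time: 23.7
eef_pos: [0.5682, -0.0075, 0.0538]
tcp_rot: [0.0, 0.733, 0.68, -0.0]
ft_force: [-1.7, -3.9, -1.6]
grip_width: 0.225
grip_force: 33.0
```

```bash
python3 -c "
from tray import *
st()"
```

```text
t 23.7 tray xy [21.4  8.8] z 53.8 gw 0.225 gf 33.0 F tray [-1.4 -4.  -1.6]
```

Call:
apply_moves --plan '[[[0.002, 0.002, 0, 0, 0, 0, 1], [0.002, 0.002, 0, 0, 0, 0, 1], [0.002, 0.002, 0, 0, 0, 0, 1]]]'

```text
time: 24.0
eef_pos: [0.5683, -0.0074, 0.0538]
tcp_rot: [-0.0, 0.733, 0.68, -0.002]
ft_force: [-5.2, -7.1, 2.4]
grip_width: 0.226
grip_force: 33.4
```

```bash
python3 -c "
from tray import *
st()"
```

```text
t 24.0 tray xy [21.6  8.9] z 53.8 gw 0.226 gf 33.4 F tray [-4.6 -7.5  2.4]
```

Call:
apply_moves --plan '[[[-0.001, 0, 0.002, 0, 0, 0, 1], [-0.001, 0, 0.003, 0, 0, 0, 1], [-0.001, 0, 0.003, 0, 0, 0, 0.3], [-0.001, 0, 0.003, 0, 0, 0, 0.1], [-0.001, 0, 0.003, 0, 0, 0, 0], [0, 0, -0.06, 0, 0, 0, -0.2], [0, 0, -0.15, 0, 0, 0, -0.2], [0, 0, -0.24, 0, 0, 0, -0.2], [-0.08, 0, -0.31, 0, 0, 0, -0.2], [-0.17, 0, -0.37, 0, 0, 0, -0.2]]]'

```text
time: 25.0
eef_pos: [0.564, -0.0846, 0.2377]
tcp_rot: [0.001, 0.732, 0.681, 0.001]
ft_force: [0.1, -1.1, 0.4]
grip_width: 0.599
grip_force: 0.0
```

```bash
python3 -c "
from tray import *
st(); goal((.555,-.24,.25),42+90)"
```

```text
t 25.0 tray xy [ 23.2 -68.4] z 237.7 gw 0.599 gf 0.0 F tray [ 0.2 -1.1  0.4]
[-0.3112, 0.0048, -0.0245] [0.0011, 0.0006, -0.2565]
```

```bash
python3 -c "
from tray import *
goal((.525,-.32,.24),47)"
```

```text
[-0.4752, -0.0435, -0.0046] [0.0011, -0.0003, 0.2157]
```

Call:
apply_moves --plan '[[[-0.09, -0.01, -0.005, 0, 0, 0.04, -0.2], [-0.18, -0.02, -0.005, 0, 0, 0.08, -0.2], [-0.27, -0.02, -0.005, 0, 0, 0.12, -0.2], [-0.35, -0.03, -0.005, 0, 0, 0.16, -0.2], [-0.42, -0.04, -0.005, 0, 0, 0.2, -0.2], [-0.475, -0.043, -0.005, 0, 0, 0.216, -0.2], [-0.475, -0.043, -0.005, 0, 0, 0.216, -0.2], [-0.475, -0.043, -0.005, 0, 0, 0.216, -0.2]]]'

```text
time: 25.8
eef_pos: [0.5238, -0.32, 0.2371]
tcp_rot: [-0.0, 0.918, 0.397, 0.0]
ft_force: [-0.1, -0.2, 0.1]
grip_width: 0.599
grip_force: 0.0
```

```bash
python3 -c "
from tray import *
st(); im,cam=look('w5'); print(cam[2])"
```

```text
t 25.8 tray xy [   1.2 -306.2] z 237.1 gw 0.599 gf 0.0 F tray [-0.1 -0.2  0.1]
w5 (316, 136, 22, 23) world [ 0.5711 -0.2786] size [18.5 18.2] ang 51.8 tray(z+10) [  45.1 -261. ]
[ 0.57134498 -0.26885295  0.37899259]
```

View pics/w5.png

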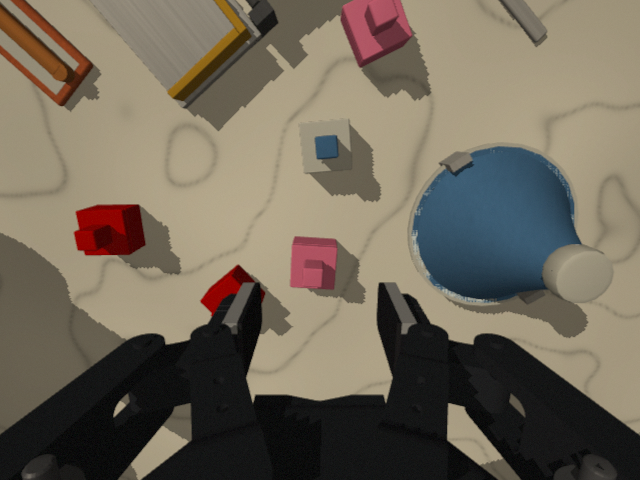

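Pot C's knob is at (326,147), nearly squared to the tool. The pink pot at (315,263) and the tagine at (495,225) are clear of it.

```bash
python3 -c "
from tray import *
goal((.5711,-.2788,.041),51.3)"
```

```text
[0.1233, 0.0135, 0.3922] [-0.0001, -0.0002, -0.0249]
```

Call:
apply_moves --plan '[[[0.06, 0.007, 0.03, 0, 0, -0.025, -0.2], [0.123, 0.0135, 0.08, 0, 0, -0.025, -0.2], [0.123, 0.0135, 0.17, 0, 0, -0.025, -0.2], [0.123, 0.0135, 0.25, 0, 0, -0.025, -0.2], [0.123, 0.0135, 0.33, 0, 0, -0.025, -0.2], [0.123, 0.0135, 0.392, 0, 0, -0.025, -0.2], [0.123, 0.0135, 0.392, 0, 0, -0.025, -0.2], [0.123, 0.0135, 0.392, 0, 0, -0.025, 0.1], [0.123, 0.0135, 0.392, 0, 0, -0.025, 0.4], [0.123, 0.0135, 0.392, 0, 0, -0.025, 1]]]' --squeeze 21

```text
time: 26.85
eef_pos: [0.5723, -0.2805, 0.0439]
tcp_rot: [0.002, 0.901, 0.433, 0.001]
ft_force: [-1.6, 1.4, 5.8]
grip_width: 0.224
grip_force: 27.3
```

Call:
apply_moves --plan '[[[0, 0, 0, 0, 0, 0, 1], [0, 0, 0, 0, 0, 0, 1], [0, 0, 0, 0, 0, 0, 1], [0, 0, -0.03, 0, 0, 0, 1], [0, 0, -0.08, 0, 0, 0, 1], [0, 0, -0.13, 0, 0, 0, 1], [0, 0, -0.13, 0, 0, 0, 1]]]'

```text
time: 27.55
eef_pos: [0.5732, -0.2817, 0.1113]
tcp_rot: [0.004, 0.902, 0.433, 0.002]
ft_force: [0.6, -0.6, -1.2]
grip_width: 0.228
grip_force: 26.3
```

```bash
python3 -c "
from tray import *
st(); gt(18,-48,108)"
```

```text
t 27.55 tray xy [  47.5 -264.2] z 111.3 gw 0.228 gf 26.3 F tray [ 0.6 -0.6 -1.2]
[0.3238, -0.2928, 0.0041] [0.0028, 0.0008, -0.1907]
```

Call:
apply_moves --plan '[[[0.05, -0.045, 0, 0, 0, -0.03, 1], [0.1, -0.09, 0, 0, 0, -0.06, 1], [0.16, -0.145, 0, 0, 0, -0.1, 1], [0.22, -0.2, 0, 0, 0, -0.14, 1], [0.28, -0.25, 0, 0, 0, -0.17, 1], [0.324, -0.293, 0, 0, 0, -0.191, 1], [0.324, -0.293, 0, 0, 0, -0.191, 1], [0.324, -0.293, 0.04, 0, 0, -0.191, 1], [0.324, -0.293, 0.09, 0, 0, -0.191, 1], [0.324, -0.293, 0.09, 0, 0, -0.191, 1]]]'

```text
time: 28.55
eef_pos: [0.5546, -0.0614, 0.0571]
tcp_rot: [-0.004, 0.734, 0.679, -0.002]
ft_force: [-0.5, -0.0, -3.1]
grip_width: 0.227
grip_force: 25.9
```

Call:
apply_moves --plan '[[[0, 0, 0, 0, 0, 0, 1], [0, 0, 0, 0, 0, 0, 1]]]'

```text
time: 28.75
eef_pos: [0.5587, -0.0625, 0.0623]
tcp_rot: [0.001, 0.734, 0.679, 0.0]
ft_force: [0.7, 0.3, -1.8]
grip_width: 0.226
grip_force: 26.0
```

```bash
python3 -c "
from tray import *
st(); gt(20.5,-42,54.2)"
```

```text
t 28.75 tray xy [ 16.3 -46.8] z 62.3 gw 0.226 gf 26.0 F tray [ 0.7  0.4 -1.8]
[0.0096, 0.0084, 0.0162] [0.0006, 0.0002, 0.0]
```

Call:
apply_moves --plan '[[[0, 0.004, 0.008, 0, 0, 0, 1], [0, 0.008, 0.0155, 0, 0, 0, 1], [0.004, 0.0095, 0.0155, 0, 0, 0, 1], [0.0096, 0.0095, 0.0155, 0, 0, 0, 1], [0.0096, 0.0095, 0.0155, 0, 0, 0, 1], [0.0096, 0.0095, 0.0155, 0, 0, 0, 1]]]'

```text
time: 29.35
eef_pos: [0.5635, -0.0572, 0.0538]
tcp_rot: [0.0, 0.733, 0.68, 0.001]
ft_force: [1.3, 1.1, 0.1]
grip_width: 0.228
grip_force: 26.3
```

```bash
python3 -c "
from tray import *
st()"
```

```text
t 29.35 tray xy [ 20.7 -41.1] z 53.8 gw 0.228 gf 26.3 F tray [1.2 1.2 0.1]
```

Call:
apply_moves --plan '[[[0.002, 0, 0, 0, 0, 0, 1], [0.004, 0, 0, 0, 0, 0, 1], [0.004, 0, 0, 0, 0, 0, 1], [0.004, 0, 0, 0, 0, 0, 1]]]'

```text
time: 29.75
eef_pos: [0.5635, -0.0556, 0.0538]
tcp_rot: [0.0, 0.733, 0.68, 0.0]
ft_force: [0.2, -1.4, 3.1]
grip_width: 0.228
grip_force: 26.6
```

```bash
python3 -c "
from tray import *
st()"
```

```text
t 29.75 tray xy [ 20.5 -39.5] z 53.8 gw 0.228 gf 26.6 F tray [ 0.3 -1.3  3.1]
```

Call:
apply_moves --plan '[[[0.002, 0.001, -0.001, 0, 0, 0, 1], [0.003, 0.002, -0.001, 0, 0, 0, 1], [0.003, 0.002, -0.001, 0, 0, 0, 1], [0.003, 0.002, -0.001, 0, 0, 0, 1]]]'

```text
time: 30.15
eef_pos: [0.5637, -0.0552, 0.0539]
tcp_rot: [0.0, 0.733, 0.68, -0.001]
ft_force: [-2.9, -6.9, 4.0]
grip_width: 0.229
grip_force: 26.7
```

```bash
python3 -c "
from tray import *
st()"
```

```text
t 30.15 tray xy [ 20.6 -39.1] z 53.9 gw 0.229 gf 26.7 F tray [-2.4 -7.1  4. ]
```

Call:
apply_moves --plan '[[[0.002, 0.001, 0, 0, 0, 0, 1], [0.002, 0.001, 0, 0, 0, 0, 1], [0.002, 0.001, 0, 0, 0, 0, 1]]]'

```text
time: 30.45
eef_pos: [0.5638, -0.0551, 0.054]
tcp_rot: [0.0, 0.733, 0.68, -0.003]
ft_force: [-5.1, -11.4, 4.8]
grip_width: 0.226
grip_force: 26.9
```

```bash
python3 -c "
from tray import *
st()"
```

```text
t 30.45 tray xy [ 20.7 -39. ] z 54.0 gw 0.226 gf 26.9 F tray [ -4.2 -11.7   4.8]
```

Call:
apply_moves --plan '[[[-0.002, 0, 0.001, 0, 0, 0, 1], [-0.002, 0, 0.001, 0, 0, 0, 1], [-0.002, 0, 0.001, 0, 0, 0, 0.3], [-0.002, 0, 0.001, 0, 0, 0, 0.1], [-0.002, 0, 0.001, 0, 0, 0, 0], [0, 0, -0.06, 0, 0, 0, -0.2], [0, 0, -0.15, 0, 0, 0, -0.2], [0, 0, -0.24, 0, 0, 0, -0.2], [0.05, 0, -0.31, 0, 0, 0, -0.2], [0.05, 0, -0.37, 0, 0, 0, -0.2]]]'

```text
time: 31.45
eef_pos: [0.567, -0.0262, 0.2413]
tcp_rot: [0.0, 0.733, 0.68, 0.001]
ft_force: [1.1, -1.6, -0.5]
grip_width: 0.6
grip_force: 0.0
```

Call:
apply_moves --plan '[[[0, 0, 0, 0, 0, 0, -0.2], [0, 0, 0, 0, 0, 0, -0.2], [0, 0, 0, 0, 0, 0, -0.2]]]'

```text
time: 31.75
eef_pos: [0.5658, -0.0279, 0.237]
tcp_rot: [-0.001, 0.733, 0.68, -0.001]
ft_force: [-0.2, 0.0, -0.8]
grip_width: 0.597
grip_force: 0.0
```

```bash
python3 - <<'E'
from tray import *
st(); im,cam=look('w6'); print(cam[2])
print("tray now",tray(im,cam)) if 0 else None
for c in blobs(im,(0,0,0),(180,255,35),60):
    x,y,a,b=cv2.boundingRect(c)
    if y<330: print("dark",(x,y,a,b),ray(cam,[(x+a/2,y+b/2)],.045))
E
```

```text
t 31.75 tray xy [ 20.7 -11.7] z 237.0 gw 0.597 gf 0.0 F tray [-0.2  0.  -0.8]
w6 (310, 231, 20, 25) world [ 0.5636 -0.0536] size [23.9 18.3] ang 85.7 tray(z+10) [ 20.4 -34.5]
w6 (311, 182, 21, 24) world [ 0.5686 -0.0065] size [21.1 18.4] ang 85.6 tray(z+10) [21.8 11.3]
w6 (310, 128, 22, 23) world [0.5718 0.0413] size [18.5 18.5] ang 85.6 tray(z+10) [21.3 57.7]
w6 (307, 66, 23, 29) world [0.5733 0.0889] size [21.6 18.6] ang 85.6 tray(z+10) [ 19.2 103.8]
[0.57147538 0.04187087 0.37897805]
dark (0, 283, 640, 197) [[ 0.55109174 -0.2235654   0.045     ]]
dark (432, 188, 18, 27) [[ 0.68436597 -0.02609097  0.045     ]]
dark (605, 115, 31, 11) [[0.84623516 0.03648028 0.045     ]]
dark (539, 87, 88, 90) [[0.81347698 0.02892573 0.045     ]]
dark (363, 46, 24, 18) [[0.62454734 0.10803765 0.045     ]]
dark (622, 2, 18, 66) [[0.84406536 0.10651478 0.045     ]]
```

View pics/w6.png

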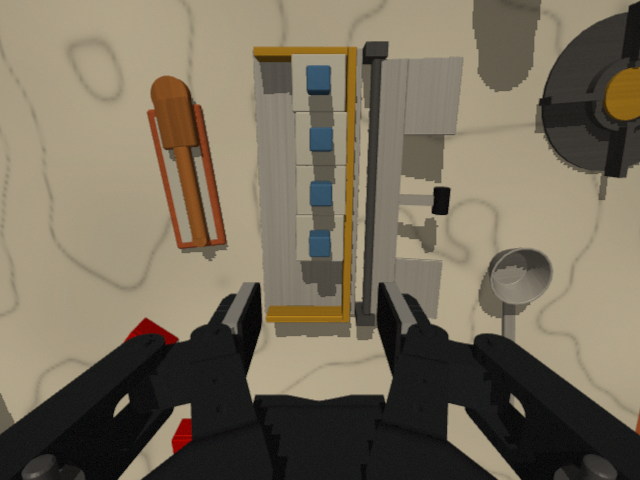

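The row stands in place, with knobs at (318,80), (321,139), (321,193) and (320,243). The first pot sits about 2 mm off the rail (x ≈ 19 mm against 21), so I'll regrip its knob and seat it. The paddle is fine on the rest, and the grip bar is at (441,201).

```bash
python3 -c "
from tray import *
gt(19.5,105.5,56)"
```

```text
[0.2343, -0.0007, 0.3618] [-0.0012, -0.0002, 0.0002]
```

Call:
apply_moves --plan '[[[0.09, 0, 0, -0.001, 0, 0, 0], [0.18, 0, 0.04, -0.001, 0, 0, 0], [0.234, -0.001, 0.11, -0.001, 0, 0, 0], [0.234, -0.001, 0.2, -0.001, 0, 0, 0], [0.234, -0.001, 0.28, -0.001, 0, 0, 0], [0.234, -0.001, 0.34, -0.001, 0, 0, 0], [0.234, -0.001, 0.366, -0.001, 0, 0, 0], [0.234, -0.001, 0.366, -0.001, 0, 0, 0], [0.234, -0.001, 0.366, -0.001, 0, 0, 0], [0.234, -0.001, 0.366, -0.001, 0, 0, 0.3]]]'

```text
time: 32.8
eef_pos: [0.5768, 0.0884, 0.058]
tcp_rot: [0.002, 0.734, 0.68, 0.002]
ft_force: [1.2, 0.2, -0.5]
grip_width: 0.359
grip_force: 0.0
```

Call:
apply_moves --plan '[[[0, 0, 0, 0, 0, 0, 0.4], [0, 0, 0, 0, 0, 0, 0.6], [0, 0, 0, 0, 0, 0, 1], [0, 0, 0, 0, 0, 0, 1], [0, 0, 0, 0, 0, 0, 1]]]'

```text
time: 33.3
eef_pos: [0.5756, 0.0886, 0.0572]
tcp_rot: [0.002, 0.733, 0.68, 0.001]
ft_force: [-3.3, -0.4, 6.1]
grip_width: 0.227
grip_force: 22.6
```

```bash
python3 -c "
from tray import *
st()"
```

```text
t 33.3 tray xy [ 21.5 105.1] z 57.2 gw 0.227 gf 22.6 F tray [-3.3 -0.7  6.1]
```

Call:
apply_moves --plan '[[[0.002, 0.001, 0, 0, 0, 0, 1], [0.003, 0.002, 0, 0, 0, 0, 1], [0.003, 0.002, 0, 0, 0, 0, 1], [0.003, 0.002, 0, 0, 0, 0, 1]]]'

```text
time: 33.7
eef_pos: [0.5757, 0.0887, 0.0572]
tcp_rot: [0.001, 0.733, 0.68, -0.001]
ft_force: [-7.5, -6.2, 10.4]
grip_width: 0.227
grip_force: 22.8
```

```bash
python3 -c "
from tray import *
st()"
```

```text
t 33.7 tray xy [ 21.6 105.3] z 57.2 gw 0.227 gf 22.8 F tray [-7.  -6.8 10.4]
```

Call:
apply_moves --plan '[[[-0.003, 0, 0, 0, 0, 0, 1], [-0.003, 0, 0, 0, 0, 0, 0.4], [-0.003, 0, 0, 0, 0, 0, 0.2], [-0.003, 0, 0, 0, 0, 0, 0], [-0.003, 0, 0, 0, 0, 0, 0], [0, 0, -0.06, 0, 0, 0, 0], [0, 0, -0.15, 0, 0, 0, 0], [-0.08, 0, -0.24, 0, 0, 0, 0], [-0.16, 0, -0.32, 0, 0, 0, 0], [-0.18, 0, -0.36, 0, 0, 0, 0]]]'

```text
time: 34.7
eef_pos: [0.5689, -0.0013, 0.2381]
tcp_rot: [0.002, 0.734, 0.679, 0.001]
ft_force: [0.2, 0.1, -0.2]
grip_width: 0.497
grip_force: 0.0
```

Call:
apply_moves --plan '[[[0, 0, 0, 0, 0, 0, 0], [0, 0, 0, 0, 0, 0, 0], [0, 0, 0, 0, 0, 0, 0]]]'

```text
time: 35.0
eef_pos: [0.568, 0.001, 0.2341]
tcp_rot: [-0.0, 0.733, 0.68, 0.0]
ft_force: [0.6, -1.0, -0.7]
grip_width: 0.504
grip_force: 0.0
```

```bash
python3 - <<'E'
from tray import *
st(); im,cam=look('w7')
cv2.imwrite("pics/w7c.png",cv2.resize(im[20:320,230:470],None,fx=2,fy=2,interpolation=cv2.INTER_CUBIC))
E
```

```text
t 35.0 tray xy [20.6 17.2] z 234.1 gw 0.504 gf 0.0 F tray [ 0.7 -1.  -0.7]
w7 (310, 259, 19, 27) world [ 0.5637 -0.053 ] size [26.9 17.6] ang 85.6 tray(z+10) [ 20.5 -33. ]
w7 (310, 212, 21, 26) world [ 0.5683 -0.006 ] size [23.9 18.7] ang 85.6 tray(z+10) [21.4 12.7]
w7 (310, 161, 22, 24) world [0.5723 0.0415] size [20.2 18.8] ang 85.6 tray(z+10) [21.8 58.9]
w7 (308, 104, 23, 25) world [0.5746 0.0891] size [19.4 18.9] ang 85.6 tray(z+10) [ 20.4 104.9]
```

View pics/w7c.png

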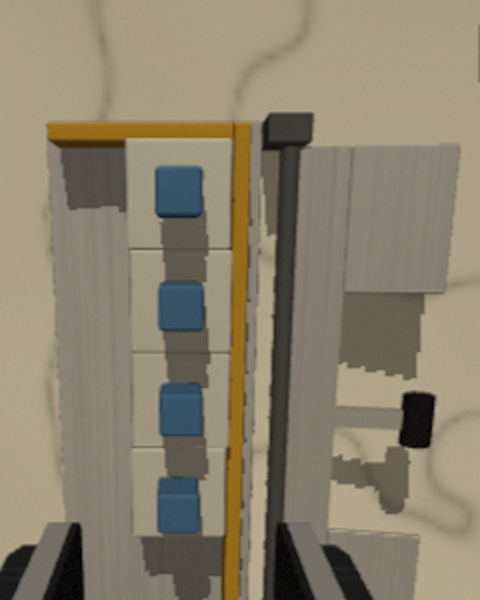

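The four lids touch one another, the first pot is hard in the corner at (130,140), and all stand against the rail. Next is the flap, whose grip bar is at crop (418,420).

```bash
python3 -c "
from tray import *
gt(138.5,-1,180,-4.4)"
```

```text
[-0.0373, 0.236, 0.1076] [-0.0002, -0.0, 0.5005]
```

Call:
apply_moves --plan '[[[-0.005, 0.03, 0, 0, 0, 0.047, 0], [-0.01, 0.06, 0, 0, 0, 0.094, 0], [-0.015, 0.09, 0, 0, 0, 0.141, 0], [-0.02, 0.12, 0, 0, 0, 0.188, 0], [-0.025, 0.15, 0, 0, 0, 0.235, 0], [-0.03, 0.18, 0, 0, 0, 0.282, 0], [-0.035, 0.21, 0.02, 0, 0, 0.329, 0], [-0.037, 0.236, 0.05, 0, 0, 0.376, 0], [-0.037, 0.236, 0.08, 0, 0, 0.423, 0], [-0.037, 0.236, 0.107, 0, 0, 0.47, 0]]]' --squeeze 30

```text
time: 36.05
eef_pos: [0.6845, -0.026, 0.1796]
tcp_rot: [-0.0, 1.0, 0.007, -0.0]
ft_force: [-0.4, 0.7, -0.2]
grip_width: 0.5
grip_force: 0.0
```

Call:
apply_moves --plan '[[[0, 0, 0, 0, 0, 0.03, 0], [0, 0, 0, 0, 0, 0.03, 0], [0, 0, 0, 0, 0, 0.03, 0], [0, 0, 0, 0, 0, 0.03, 0]]]'

```text
time: 36.45
eef_pos: [0.6853, -0.0267, 0.1827]
tcp_rot: [0.0, 0.999, -0.037, 0.002]
ft_force: [-0.5, 0.3, 0.4]
grip_width: 0.501
grip_force: 0.0
```

```bash
python3 - <<'E'
from tray import *
st(); im,cam=grab('wrist'); cv2.imwrite("pics/w8.png",im); print(cam[2])
for z in (.03,.045): print(proj(cam,[[*w(.1388,-.001),z]]))
for c in blobs(im,(0,0,0),(180,255,35),60):
    x,y,a,b=cv2.boundingRect(c); print((x,y,a,b),[np.round((ray(cam,[(x+a/2,y+b/2)],z)[0,:2]-O)@np.c_[XT,YT]*1e3,1) for z in (.035,.045)])
E
```

```text
t 36.45 tray xy [139.7  -1.4] z 182.7 gw 0.501 gf 0.0 F tray [-0.6  0.3  0.4]
[ 0.75412255 -0.03126486  0.32482618]
[[319.24198521 222.22323156]]
[[319.25460055 226.37964118]]
(0, 282, 640, 198) [array([-20.8,  -2.1]), array([-12.9,  -2. ])]
(165, 275, 17, 28) [array([ 77.4, 131.4]), array([ 82. , 126.8])]
(304, 217, 30, 17) [array([137.1,  -0.8]), array([139.6,  -0.8])]
(198, 0, 39, 99) [array([273.8,  76.1]), array([271.5,  73.4])]
(90, 0, 59, 6) [array([304.3, 145.4]), array([301. , 140.3])]
```

View pics/w8.png

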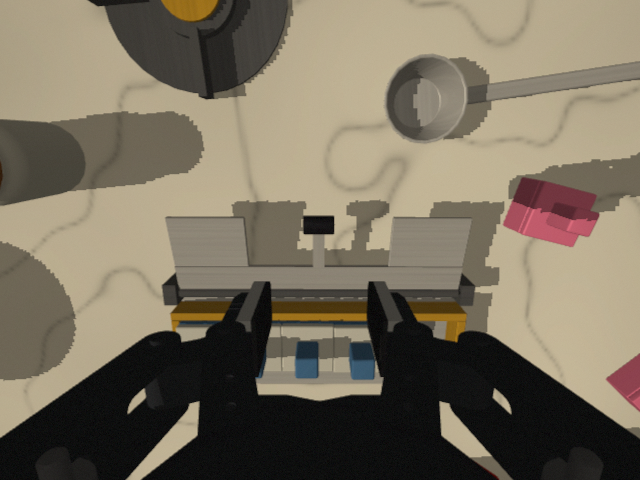

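The bar is at (319,225), centred between the fingers. Two views put it at tray (139, −1, 44) mm, so the flap is at about 0.2 rad.

```bash
python3 -c "
from tray import *
gt(139,-0.8,25,-4.4)"
```

```text
[-0.0027, -0.0015, 0.3159] [0.0, -0.0011, 0.0007]
```

Call:
apply_moves --plan '[[[-0.002, -0.0015, 0.08, 0, 0, 0, 0], [-0.002, -0.0015, 0.16, 0, 0, 0, 0], [-0.002, -0.0015, 0.24, 0, 0, 0, 0], [-0.002, -0.0015, 0.29, 0, 0, 0, 0], [-0.002, -0.0015, 0.316, 0, 0, 0, 0], [-0.002, -0.0015, 0.316, 0, 0, 0, 0], [-0.002, -0.0015, 0.316, 0, 0, 0, 0.3], [-0.002, -0.0015, 0.316, 0, 0, 0, 1], [-0.002, -0.0015, 0.316, 0, 0, 0, 1], [-0.002, -0.0015, 0.316, 0, 0, 0, 1]]]'

```text
time: 37.5
eef_pos: [0.6864, -0.0263, 0.0269]
tcp_rot: [0.0, 0.999, -0.038, 0.004]
ft_force: [3.5, 1.9, 2.1]
grip_width: 0.295
grip_force: 31.7
```

```bash
python3 - <<'E'
from tray import *
st()
x0,z0=139.2,43.6
for th in (.2,.4,.6,.8,1.0,1.2,1.4,1.5,1.571,1.62):
    print(th,"dx",round((72+68.6*np.cos(th)-x0)/500,4),"dz",round(-(30+68.6*np.sin(th)-z0)/500,4))
gt(139,-.8,25,-4.4)
E
```

```text
t 37.5 tray xy [140.8  -0.9] z 26.9 gw 0.295 gf 31.7 F tray [3.3 2.2 2.1]
0.2 dx 0.0001 dz -0.0001
0.4 dx -0.008 dz -0.0262
0.6 dx -0.0212 dz -0.0503
0.8 dx -0.0388 dz -0.0712
1.0 dx -0.0603 dz -0.0882
1.2 dx -0.0847 dz -0.1007
1.4 dx -0.1111 dz -0.108
1.5 dx -0.1247 dz -0.1097
1.571 dx -0.1344 dz -0.11
1.62 dx -0.1411 dz -0.1098
[-0.0037, -0.0002, 0.0037] [0.0, -0.0023, 0.0003]
```

Call:
apply_moves --plan '[[[-0.003, 0, -0.013, 0, 0, 0, 1], [-0.008, 0, -0.026, 0, 0, 0, 1], [-0.014, 0, -0.038, 0, 0, 0, 1], [-0.021, 0, -0.05, 0, 0, 0, 1], [-0.029, 0, -0.061, 0, 0, 0, 1], [-0.039, 0, -0.071, 0, 0, 0, 1], [-0.049, 0, -0.08, 0, 0, 0, 1], [-0.06, 0, -0.088, 0, 0, 0, 1], [-0.072, 0, -0.095, 0, 0, 0, 1], [-0.085, 0, -0.101, 0, 0, 0, 1]]]'

```text
time: 38.5
eef_pos: [0.6436, -0.023, 0.076]
tcp_rot: [-0.0, 0.999, -0.038, 0.004]
ft_force: [5.0, 1.7, -3.3]
grip_width: 0.298
grip_force: 29.6
```

```bash
python3 -c "
from tray import *
st(); x=ctrl.observe(); gt(72,-.8,80,-4.4)"
```

```text
t 38.5 tray xy [97.9 -0.9] z 76.0 gw 0.298 gf 29.6 F tray [ 4.9  2.1 -3.3]
[-0.0517, -0.0003, -0.0084] [-0.0001, -0.0026, 0.0002]
```

Call:
apply_moves --plan '[[[-0.013, 0, -0.004, 0, 0, 0, 1], [-0.026, 0, -0.007, 0, 0, 0, 1], [-0.038, 0, -0.009, 0, 0, 0, 1], [-0.048, 0, -0.009, 0, 0, 0, 1], [-0.056, 0, -0.009, 0, 0, 0, 1], [-0.058, 0, -0.009, 0, 0, 0, 1], [-0.058, 0, -0.009, 0, 0, 0, 1]]]'

```text
time: 39.2
eef_pos: [0.6158, -0.0209, 0.0819]
tcp_rot: [0.0, 0.999, -0.038, 0.005]
ft_force: [3.1, 2.5, 2.1]
grip_width: 0.295
grip_force: 29.6
```

```bash
python3 -c "
from tray import *
st()"
```

```text
t 39.2 tray xy [70.  -0.9] z 81.9 gw 0.295 gf 29.6 F tray [2.9 2.7 2.1]
```

Call:
apply_moves --plan '[[[-0.004, 0, 0, 0, 0, 0, 1], [-0.006, 0, 0, 0, 0, 0, 1], [-0.006, 0, 0, 0, 0, 0, 1]]]'

```text
time: 39.5
eef_pos: [0.613, -0.0207, 0.0819]
tcp_rot: [0.0, 0.999, -0.038, 0.005]
ft_force: [4.6, 2.9, 1.9]
grip_width: 0.293
grip_force: 29.5
```

```bash
python3 -c "
from tray import *
st()"
```

```text
t 39.5 tray xy [67.1 -0.9] z 81.9 gw 0.293 gf 29.5 F tray [4.4 3.2 1.9]
```

Call:
apply_moves --plan '[[[-0.004, 0, 0, 0, 0, 0, 1], [-0.004, 0, 0, 0, 0, 0, 1], [-0.004, 0, 0, 0, 0, 0, 1]]]'

```text
time: 39.8
eef_pos: [0.6108, -0.0205, 0.0817]
tcp_rot: [0.0, 0.999, -0.038, 0.005]
ft_force: [4.1, 2.7, 2.4]
grip_width: 0.295
grip_force: 29.4
```

```bash
python3 - <<'E'
from tray import *
st()
im,cam=grab("scene"); u=proj(cam,[[*w(.072,0),.06]])[0].astype(int); print(u)
c=im[u[1]-80:u[1]+70,u[0]-100:u[0]+100]; cv2.imwrite("pics/s2.png",cv2.resize(c,None,fx=4,fy=4,interpolation=cv2.INTER_CUBIC))
E
```

```text
t 39.8 tray xy [65.  -0.9] z 81.7 gw 0.295 gf 29.4 F tray [3.9 3.  2.4]
[321 247]
```

View pics/s2.png

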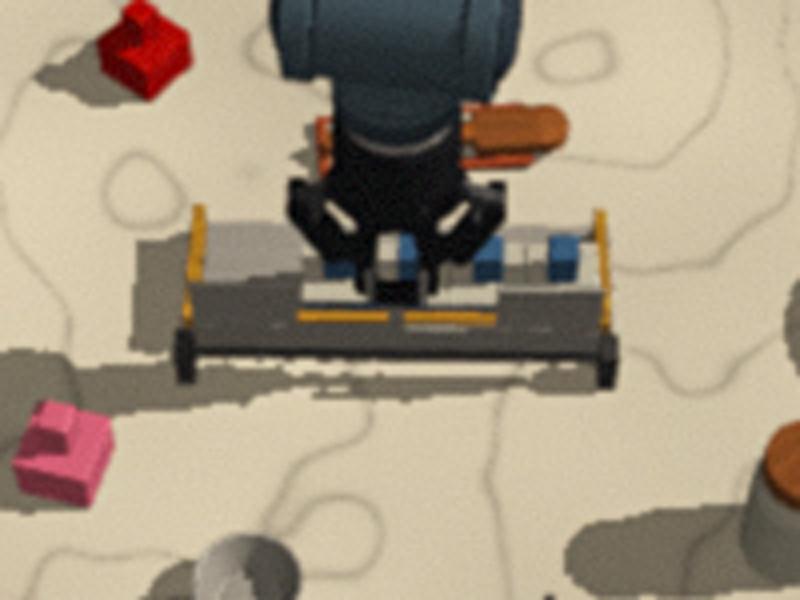

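The flap appears upright behind the row, its top edge at crop y≈283. I'll release the bar, rise and check the angle.

Call:
apply_moves --plan '[[[0.004, 0, 0, 0, 0, 0, 0.3], [0.008, 0, 0, 0, 0, 0, 0.1], [0.01, 0, 0, 0, 0, 0, 0], [0.01, 0, 0, 0, 0, 0, 0], [0.01, 0, -0.06, 0, 0, 0, 0], [0.01, 0, -0.15, 0, 0, 0, 0], [0, 0, -0.24, 0, 0, 0, 0], [-0.09, 0, -0.28, 0, 0, 0, 0], [-0.18, 0, -0.32, 0, 0, 0, 0], [-0.27, 0, -0.34, 0, 0, 0, 0]]]'

```text
time: 40.85
eef_pos: [0.4723, -0.0103, 0.2509]
tcp_rot: [0.0, 0.999, -0.038, 0.003]
ft_force: [0.1, -0.8, 0.7]
grip_width: 0.501
grip_force: 0.0
```

Call:
apply_moves --plan '[[[-0.09, 0, 0, 0, 0, 0, 0], [-0.15, 0, 0, 0, 0, 0, 0], [-0.15, 0, 0, 0, 0, 0, 0], [-0.15, 0, 0, 0, 0, 0, 0]]]'

```text
time: 41.25
eef_pos: [0.3984, -0.0046, 0.2492]
tcp_rot: [0.0, 0.999, -0.038, 0.002]
ft_force: [-0.6, 0.1, -0.3]
grip_width: 0.503
grip_force: 0.0
```

```bash
python3 - <<'E'
from tray import *
st()
im,cam=grab("scene"); u=np.array([321,247]); f=lambda p:((p-u+[100,80])*4).round()
for th in (1.3,1.45,1.571): print(th,*[f(proj(cam,[[*w(.072+.075*np.cos(th),y),.03+.075*np.sin(th)]])[0]) for y in (.095,-.095)],"bar",f(proj(cam,[[*w(.072+.068*np.cos(th),0),.03+.068*np.sin(th)]])[0]))
c=im[u[1]-80:u[1]+70,u[0]-100:u[0]+100]; cv2.imwrite("pics/s3.png",cv2.resize(c,None,fx=4,fy=4,interpolation=cv2.INTER_CUBIC))
E
```

```text
t 41.25 tray xy [-148.    -1.4] z 249.2 gw 0.503 gf 0.0 F tray [-0.6  0.  -0.3]
1.3 [556. 312.] [244. 307.] bar [400. 313.]
1.45 [556. 295.] [245. 290.] bar [400. 298.]
1.571 [555. 282.] [245. 278.] bar [400. 287.]
```

View pics/s3.png

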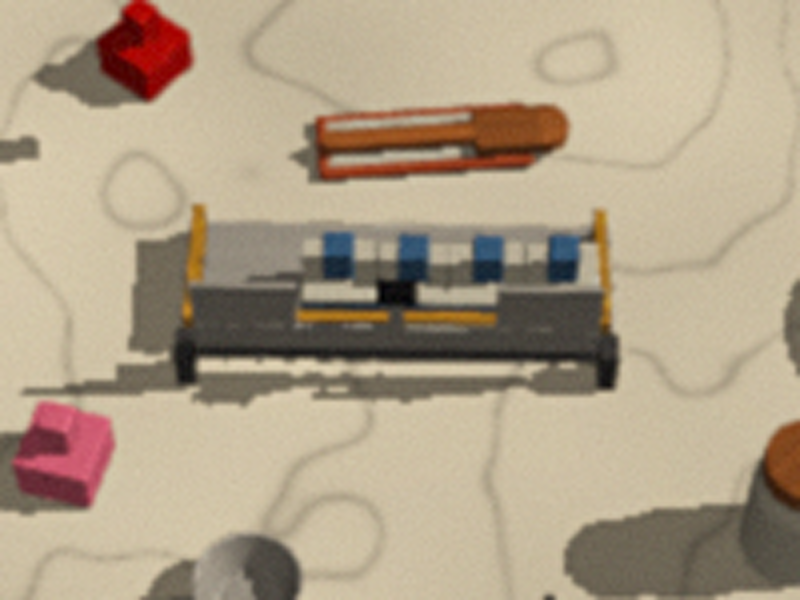

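Edge and bar suggest about 1.5 rad, close enough to the limit to check from above with the wrist camera.

Call:
apply_moves --plan '[[[0.09, 0, 0, 0, 0, 0, 0], [0.18, 0, 0, 0, 0, 0, 0], [0.24, 0, 0, 0, 0, 0, 0], [0.26, 0, 0, 0, 0, 0, 0], [0.26, 0, 0, 0, 0, 0, 0], [0.26, 0, 0, 0, 0, 0, 0]]]'

```text
time: 41.9
eef_pos: [0.5275, -0.0142, 0.2487]
tcp_rot: [-0.0, 0.999, -0.038, 0.001]
ft_force: [-0.7, 0.2, -0.1]
grip_width: 0.501
grip_force: 0.0
```

```bash
python3 - <<'E'
from tray import *
st(); im,cam=grab('wrist')
for c in blobs(im,(0,0,0),(180,255,35),60):
    x,y,a,b=cv2.boundingRect(c)
    if y<280: print((x,y,a,b),[np.round((ray(cam,[(x+a/2,y+b/2)],z)[0,:2]-O)@np.c_[XT,YT]*1e3,1) for z in (.036,.098)])
for th in (1.3,1.45,1.571): print(th,*[proj(cam,[[*w(.072+.075*np.cos(th),y),.03+.075*np.sin(th)]])[0].round(1) for y in (.12,-.12)],"bar",proj(cam,[[*w(.072+.068*np.cos(th),0),.03+.068*np.sin(th)]])[0].round(1))
print("rail top back corners",[proj(cam,[[*w(.053,y),.036]])[0].round(1) for y in (.138,-.138)])
cv2.imwrite("pics/w9.png",im)
cv2.imwrite("pics/w9c.png",cv2.resize(im[20:220,160:480],None,fx=2.5,fy=2.5,interpolation=cv2.INTER_CUBIC))
E
```

```text
t 41.9 tray xy [-18.6  -1. ] z 248.7 gw 0.501 gf 0.0 F tray [-0.7  0.1 -0.1]
(186, 118, 12, 10) [array([ 65.3, 123.4]), array([ 62.7, 101.8])]
(303, 97, 33, 20) [array([79.9, -0.9]), array([74.8, -0.8])]
1.3 [162.5  82.6] [474.5  82.6] bar [318.5  86.5]
1.45 [163.1  97.7] [474.   97.6] bar [318.5  99.8]
1.571 [164.2 110. ] [472.9 110. ] bar [318.5 110.7]
rail top back corners [array([178.4, 136.1]), array([458.8, 136.1])]
```

View pics/w9c.png

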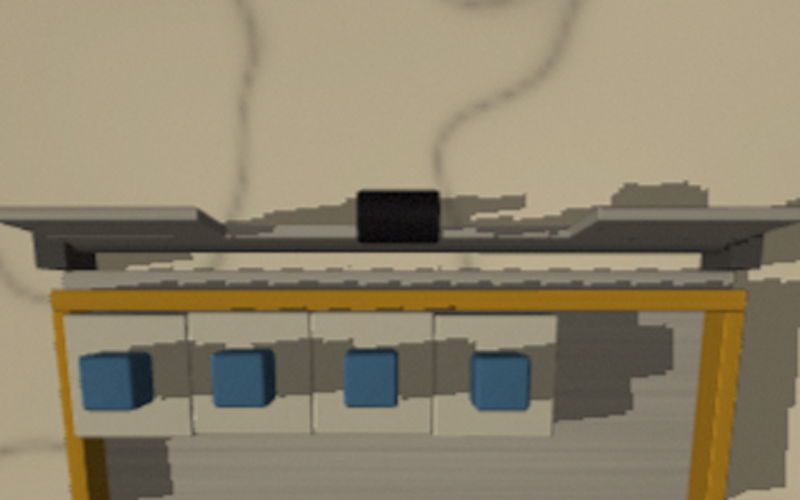

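The bar is at (320,107) and the flap edge at about row 105. The limits would be row 98 for 1.45 rad and row 110 for fully upright, so the flap is near 1.53 rad. All four pots are tight in the corner, the paddle lies on the rest and the arm is clear.

```bash
python3 -c "
from plant import ctrl
print(ctrl.job_done())"
```

```text
the job is handed in; nothing more can be done
None
```

I handed the job in at 41.9 s of robot time; the system accepted it but showed no verdict. By the last camera views the paddle lies on its rest, all four blue pots stand tight against the back rail from the end stop farther from the tagine, and the flap is at about 1.53 rad. That is above the 1.45 rad limit, but it may be just short of its stop. The grip reading on two of the pots reached 33–35 N, above your 30 N, though well under the 90 N combined limit.

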